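# Prop up the drying rack and load the long loaf tins

### The job

First swing the prop leg of the drying rack over by its black ball knob, past centre until it locks, so that the deck stands tilted on it with nothing on it yet. Then lay every long (120 mm) loaf tin, upside down as it is, flat on the tilted deck inside its rim, leaving the short look-alike tins on the bench and the jar, bowl and brush undisturbed. Last of all, throw the blower switch lever fully over to start the drying air.

Things in the scene. Friction and masses are not known exactly. Their poses are not given: they have to be found in the camera images.
- rack: Drying rack, fixed: base plate 250 (x) x 380 (y) x 6 mm with the tilting deck; a grey blower box 200 x 70 x 130 mm high stands along its +y edge, centred at y = +225 mm. Origin: centre of the plate's underside on the bench; -x faces the robot. The deck's hinge axis runs along y at x = +105 mm, 55 mm above the bench.
- deck (a joint): Tilt of the deck about the hinge, rad: 0 lying level, grows as its near edge (the -x edge) rises; it is free (about 1.2 kg), and falls back to 0 unless it stands on the leg. About 0.24 when it stands on the locked leg.
- deck_mid (a point): Middle of the deck's top; axes turn with the deck: x down the slope (away from the robot), y along the hinge, z out of the surface. The deck is 310 mm wide (y) and runs from x = -105 to +125 mm; its rim is 5 mm thick, 8 mm high, but 22 mm at the low far edge. Level, this point is 59 mm above the bench at the rack's x = y = 0. Four long tins fit in two rows of two, long sides along y: centres x = +-50, y = +-70 mm.
- leg (a joint): Prop leg, angle relative to the deck, rad: 0 folded, its handle leaning 60 deg from upright towards the robot; 1.065 at its stop, locked, handle 15 deg past upright (away from the robot), held by the deck's weight. Turning it swings the knob up and away in the rack's x-z plane. A weak spring (0.01 to 0.04 N m) folds it: let go before upright, it falls back.
- leg_knob (a point): Centre of the black 30 mm ball knob on the end of the leg's 12 mm bar handle, 110 mm from the pivot; the handle swings 17 mm outside the deck's -y edge. Knob about 110 mm above the bench when folded, 188 mm locked. 5 to 10 N at the knob raises the deck; it can be pushed over from the robot's side.
- leg_pivot (a point): Leg's pivot (axis along the rack's y) in the handle's plane, at the rack's y = -172 mm; carried by the deck, 110 mm from its hinge axis and level with it when the deck is level. The foot points opposite the handle: roller centre 70 mm from the pivot, radius 8 mm; it meets the 6 mm base plate with the handle about 54 deg from upright, then lifts the pivot, most at upright.
- switch (a joint): Blower switch lever, rad: 0 off (leaning 0.5 rad to its own -x side, towards the robot), 1.0 fully on (leaning 0.5 rad to its +x side). Stays where it is left; about 1 N at the tip moves it.
- switch_base: Grey switch box 70 (x) by 50 (y) by 25 mm high, fixed to the bench; origin: centre of its underside. The lever swings in its x-z plane about a pivot 22 mm above the origin.
- switch_tip (a point): Centre of the 26 mm ball at the lever's tip, 80 mm from its pivot; moves with the lever.
- tin1: Long aluminium loaf tin, lying upside down (closed flat bottom up, hollow side down): body 120 (x) by 44 (y) by 45 mm high, with a rim flange 126 x 52 mm, 4 mm thick, at its foot; 135 to 245 g. Origin: centre of its underside (the rim plane); z up. May be absent (3 or 4 of the four are there).
- tin2: Long aluminium loaf tin, lying upside down (closed flat bottom up, hollow side down): body 120 (x) by 44 (y) by 45 mm high, with a rim flange 126 x 52 mm, 4 mm thick, at its foot; 135 to 245 g. Origin: centre of its underside (the rim plane); z up. May be absent (3 or 4 of the four are there).
- tin3: Long aluminium loaf tin, lying upside down (closed flat bottom up, hollow side down): body 120 (x) by 44 (y) by 45 mm high, with a rim flange 126 x 52 mm, 4 mm thick, at its foot; 135 to 245 g. Origin: centre of its underside (the rim plane); z up. May be absent (3 or 4 of the four are there).
- tin4: Long aluminium loaf tin, lying upside down (closed flat bottom up, hollow side down): body 120 (x) by 44 (y) by 45 mm high, with a rim flange 126 x 52 mm, 4 mm thick, at its foot; 135 to 245 g. Origin: centre of its underside (the rim plane); z up. May be absent (3 or 4 of the four are there).
- short1: Short look-alike tin: as the long ones but 84 mm long (rim 90 x 52 mm), 45 mm high. Origin: centre of its underside. Stays on the bench.
- short2: Short look-alike tin: as the long ones but 84 mm long (rim 90 x 52 mm), 45 mm high. Origin: centre of its underside. Stays on the bench.
- jar: Bystander: closed jar, 72 mm across, 120 mm high; origin: centre of its underside.
- bowl: Bystander: steel bowl, 150 mm across, 70 mm high; origin: centre of its underside.
- brush: Bystander: brush lying on the bench, about 200 mm long along its x.
Things that resemble listed ones, but are neither listed nor needed, are in the scene too. Leave any green look-alike of the tin3 alone.

How it is judged:
On the way, in this order (a step that is already met when the one before it is completed fails the run):
1. the prop leg is locked past centre and the deck stands tilted on it, all long tins still on the bench (value of joint leg above 1 rad and value of joint deck between 0.2 and 0.29 rad and height (world z) of each of tin1, tin2, tin3, tin4 below 0.03 m), for 0.4 s.
2. every long tin lies flat on the tilted deck, inside its rim, the leg still locked (value of joint leg above 1 rad and value of joint deck between 0.2 and 0.29 rad and x of tin1 in the frame of deck_mid between -0.085 and 0.1 m and y of tin1 in the frame of deck_mid between -0.105 and 0.105 m and z of tin1 in the frame of deck_mid between -0.012 and 0.012 m and angle between the z axis of each of tin1, tin2, tin3, tin4 and the z axis of deck_mid, either way round below 0.1 rad and x of tin2 in the frame of deck_mid between -0.085 and 0.1 m and y of tin2 in the frame of deck_mid between -0.105 and 0.105 m and z of tin2 in the frame of deck_mid between -0.012 and 0.012 m and x of tin3 in the frame of deck_mid between -0.085 and 0.1 m and y of tin3 in the frame of deck_mid between -0.105 and 0.105 m and z of tin3 in the frame of deck_mid between -0.012 and 0.012 m and x of tin4 in the frame of deck_mid between -0.085 and 0.1 m and y of tin4 in the frame of deck_mid between -0.105 and 0.105 m and z of tin4 in the frame of deck_mid between -0.012 and 0.012 m), for 0.3 s.
3. the blower switch is thrown fully over (value of joint switch above 0.9 rad), for 0.2 s.
At the end, for the whole second after the job is handed in: Leg beyond 1.0 rad, deck tilted 0.20 to 0.29 rad on it; every long tin present at rest, flat on the deck (0.1 rad, 12 mm), its centre at x -85 to 100, y within 105 mm of deck_mid; short tins on the bench; switch beyond 0.9 rad (all of step 2 and height (world z) of each of short1, short2 below 0.02 m and value of joint switch above 0.9 rad and linear speed of each of tin1, tin2, tin3, tin4 below 0.02 m/s); the robot touches nothing.
It fails at once if a short tin is lifted off the bench (height (world z) of any of short1, short2 above 0.04 m).
It fails at once if the jar, the bowl or the brush is moved by more than 40 mm (distance of any of jar, bowl, brush from where it was at the start of the episode above 0.04 m).
Of tin1, tin2, tin3, tin4 only 3 to 4 are there at a start; the rules pass over those that are not, and their reading is None.
At some moment in a run one of tin1, tin2, tin3, tin4 may be knocked a few centimetres aside while the robot is not near it.
It also fails if it takes over 210 s, if anything falls off the work surface, if the arm or the gripper's body presses on something with over 40 N, if the wrist force passes 120 N, or if a joint passes its speed limit or range.

### The arm

A 6-joint arm with a two-finger parallel gripper is mounted at the origin on the work surface. World frame = base frame: x ahead of the robot, y to its left, z up, the work surface at z = 0. Lengths are in m, angles in rad, forces in N, time in s.
With the tool pointing down it reaches from about 0.35 to 0.85 m from the base axis. Payload 8.1 kg.
Tool frame: the origin (TCP) lies on the mounting face of the last link; the fingertips stand 186 mm ahead of it and the grasp point (between the pads) lies 167 mm ahead of it; z points along the fingers, y is the line along which they close (so a half turn about z gives the same grasp; the last joint's range is limited). The gripper opens to 93 mm and grips with 3 to 60 N. Pads are 15 mm wide; open, the fingers measure 128 mm over their backs; the gripper's body (75 mm by 188 mm) begins 65 mm behind the grasp point.
Start: joints at [1.231, 0.13, 1.488, -0, 1.523, -0.085], TCP at [0.151, 0.581, 0.405] pointing down, gripper open.
Joint ranges: [-2.96, 2.96], [-0.89, 2.26], [0.02, 2.5], [-1.34, 4.48], [0, 2.73], [-2.66, 2.66]. Speed limits (rad/s): [2.39, 2.39, 2.79, 3.14, 3.14, 3.14].

### API

Orientations are given as a rotation vector (axis times angle).
In Python, from cell import arm, eyes, job, outline_of, tip_of gives the robot as it stands.
- The arm moves only by the tool move_arm, never from a script. Its arguments are lists of equal length, an entry for each row: "slide": the shift along the tool's x, y, z each as a share of 0.15 m, from -1 to 1, a list of three; "twist": the turn, a rotation vector about the tool's x, y, z each as a share of 90 degrees, from -1 to 1, a list of three; "grip": the gripper's target within -1 to 1 (fully open at 1, half-way at 0, shut at -1). A call has 1 to 12 rows; each row is the pose to reach, as a shift and turn from the pose commanded when the call began, along the tool's axes at that moment; what a row does not reach only later rows make up. A row lasts 1/12 s, in which the tool goes at most 41.7 mm and 7.16 degrees, less where a joint would pass 70% of its speed; a pose out of reach is approached as far as the arm can. A call with a number of a shift or a turn outside -1 to 1 is refused whole. A call with a gripper value outside its range is refused whole. The fingers move at their own pace and stop on an object; "squeeze" is the grip in N (left out, the last holds). Time passes only in rows, so rows that repeat a pose let the fingers close. It gives the time, the measured TCP pose, the force, the opening and the grip force at its end, in the units of the state.
- arm.read_state(): the state, without advancing time (a new reading comes with each control period).
- eyes.get_image(name): name is "scene" or "top" or "wrist"; returns a dict with "color" (400x640x3 uint8, red, green, blue), "depth" (400x640 float32, m along the optical axis (not along the pixel's ray), 0 where there is no reading), "fovy" (degrees; the focal length in pixels is half the picture's height over the tangent of half this angle, whatever the lens; pixels are square), "cx", "cy" (the principal point, pixels), "pose" (4x4, takes a point from camera to world coordinates). Camera axes: x right, y down, z forward; pixel columns grow to the right and rows downward; lengths in m; the calibration is good to about 2 mm. A picture is of the moment at which its call begins.
- job.close_job(): hands the job in; it is judged then, once.
Trained networks look in the newest picture that a camera, given by its name, has taken for a name from the list of things; names that differ only in an ending like _2 or _b are one class to them, and where a whole thing is asked for, a point or a joint stands for the part that bears it (a point fixed in the world has none). Each returns a list of dicts, best first, with "conf" (0 to 1); they miss things now and then, are a little off and sometimes report something else, mostly with a low value. They report only what shows in the picture. A call takes as long as a camera call. They do not tell look-alikes from the thing itself.
- outline_of(camera, label): "pixels" (400x640 bool, what is visible of it) and "box" ([left, top, width, height] in pixels, round what is visible of it).
- tip_of(camera, label): "xy" ([column, row] in pixels: a listed point, or the origin of a listed thing).
The state is a dict: "t": time; "qpos": joint angles; "joint_vel": joint speeds; "joint_efforts": joint torques, N m; "tcp_pos": TCP position; "tool_rot": TCP orientation; "force": force on the tool from outside, world axes, zero at the start; "ft_torque": the same for the moment, N m; "grip_width": finger opening in m; "finger_force": force on a finger pad.
Only numpy, scipy, OpenCV 4.12 (cv2) and the standard library are available. Lean on these libraries where they do the work, as an engineer would, in place of code of your own. Each camera call takes 0.05 s, during which the arm holds its last target. There are 200 camera calls.

## Working session

There is one attempt and no reset: what is moved stays moved. The work goes in short steps, Python scripts to look and compute and a tool call to move; the robot and the scene stay as the last step left them, time stands still between calls to the robot, and variables do not carry over. Pictures are saved under pics/ and viewed, at most 14 in all, crops included, and the job is handed in when it is done.

Besides the shell and the picture viewer there is one more tool, called after "Call:" by a JSON object that holds its "api" and its "payload". move_arm: Moves the arm, as the interface text tells. Shift numbers are shares of 0.15 m and turn numbers shares of 90 degrees, none past 1 either way. Its arguments: {"type":"object","properties":{"slide":{"type":"array"},"twist":{"type":"array"},"grip":{"type":"array"},"squeeze":{"type":"number"}},"required":["slide","twist","grip"]}

```bash
mkdir -p pics; ls
cat > h.py <<'E'
import numpy as np, cv2
from cell import arm, eyes, job, outline_of, tip_of
from scipy.spatial.transform import Rotation as R
def K(im):
    return 200/np.tan(np.radians(im['fovy'])/2)
def cloud(im):
    f=K(im); v,u=np.mgrid[0:400,0:640]; d=im['depth']
    p=np.stack([(u-im['cx'])/f*d,(v-im['cy'])/f*d,d],-1)
    return p@im['pose'][:3,:3].T+im['pose'][:3,3]
def save(im,n,box=None,s=1):
    c=im['color'][:,:,::-1]
    if box: c=c[box[1]:box[1]+box[3],box[0]:box[0]+box[2]]
    cv2.imwrite('pics/'+n+'.png',cv2.resize(c,None,fx=s,fy=s,interpolation=cv2.INTER_CUBIC))
def st():
    s=arm.read_state(); print('t',s['t'],'tcp',np.round(s['tcp_pos'],4),'rot',np.round(s['tool_rot'],3),'F',np.round(s['force'],1),'w',round(s['grip_width'],4),'ff',s['finger_force'],'q',np.round(s['qpos'],2)); return s
E
python3 - <<'E'
from h import *
st()
for n in ('top','scene'):
    im=eyes.get_image(n); save(im,n+'0',s=1.25)
    P=cloud(im)
    print(n,im['fovy'],np.round(im['pose'],3).tolist())
    for l in ('tin1','short1','jar','bowl','brush','rack','deck','switch_base'):
        for o in outline_of(n,l):
            m=o['pixels']&(im['depth']>0); 
            if m.sum()<20: continue
            q=P[m]; print(l,round(o['conf'],2),o['box'],'med',np.round(np.median(q,0),3),'zmax',round(np.percentile(q[:,2],98),3))
    for l in ('leg_knob','leg_pivot','switch_tip','deck_mid','switch_base','rack'):
        for o in tip_of(n,l)[:3]:
            x,y=np.round(o['xy']).astype(int); print(l,round(o['conf'],2),x,y, np.round(P[min(max(y,0),399),min(max(x,0),639)],3))
E
```

```text
pics
t 0.0 tcp [0.1511 0.5804 0.4037] rot [-3.990e-01 -3.116e+00  3.000e-03] F [ 0.1 -0.8  0.4] w 0.0929 ff 0.0 q [ 1.23  0.13  1.49 -0.    1.52 -0.09]
top 54.84446425191432 [[0.004, -0.993, 0.12, 0.455], [-1.0, -0.007, -0.023, -0.03], [0.024, -0.12, -0.992, 0.957], [0.0, 0.0, 0.0, 1.0]]
tin1 0.83 [331.8, 161.4, 27.3, 53.4] med [ 0.592 -0.116  0.045] zmax 0.049
tin1 0.73 [431.1, 215.2, 31.3, 59.3] med [ 0.457 -0.356  0.045] zmax 0.049
tin1 0.64 [380.5, 163.1, 24.4, 49.6] med [ 0.595 -0.232  0.045] zmax 0.049
tin1 0.62 [288.9, 72.9, 41.4, 53.8] med [ 0.817 -0.021  0.045] zmax 0.048
short1 0.82 [378.2, 224.6, 32.6, 40.5] med [ 0.459 -0.233  0.045] zmax 0.049
short1 0.55 [434.6, 167.9, 26.5, 42.4] med [ 0.595 -0.364  0.044] zmax 0.049
jar 0.91 [355.9, 103.6, 37.2, 39.3] med [ 0.733 -0.176  0.118] zmax 0.123
bowl 0.94 [370.8, 287.7, 65.5, 64.7] med [ 0.287 -0.246  0.03 ] zmax 0.071
bowl 0.44 [116.9, 174.7, 163.4, 93.1] med [0.505 0.079 0.063] zmax 0.125
brush 0.68 [252.2, 84.6, 19.5, 75.5] med [0.741 0.096 0.019] zmax 0.023
rack 0.74 [54.2, 145.6, 229.1, 126.4] med [0.552 0.288 0.06 ] zm
[... 1523 characters left out ...]
05 0.302 0.058] zmax 0.13
deck 0.71 [362.3, 154.5, 172.0, 106.0] med [0.572 0.242 0.058] zmax 0.081
deck 0.35 [324.2, 162.9, 9.9, 33.7] med [ 0.446 -0.012  0.076] zmax 0.103
switch_base 0.94 [322.6, 161.9, 24.1, 52.6] med [ 0.479 -0.009  0.024] zmax 0.102
leg_knob 0.67 373 162 [0.44  0.088 0.112]
leg_pivot 0.77 369 202 [0.523 0.077 0.059]
leg_pivot 0.57 376 161 [0.436 0.095 0.112]
switch_tip 0.74 232 242 [ 0.637 -0.219  0.042]
switch_tip 0.66 331 167 [ 0.445 -0.012  0.101]
switch_tip 0.33 194 200 [ 0.505 -0.341  0.044]
deck_mid 0.71 446 204 [0.526 0.251 0.058]
switch_base 0.74 334 205 [ 0.493 -0.004  0.022]
switch_base 0.49 196 201 [ 0.504 -0.337  0.04 ]
rack 0.79 439 230 [0.609 0.219 0.058]
```

View pics/top0.png

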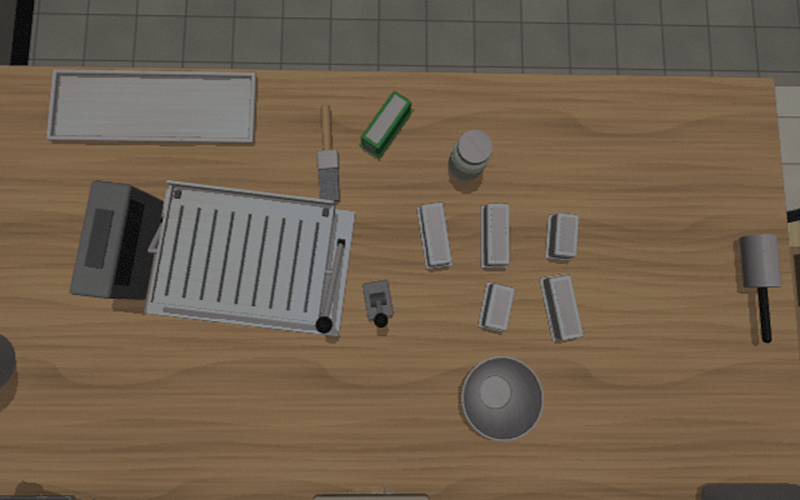

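View pics/scene0.png

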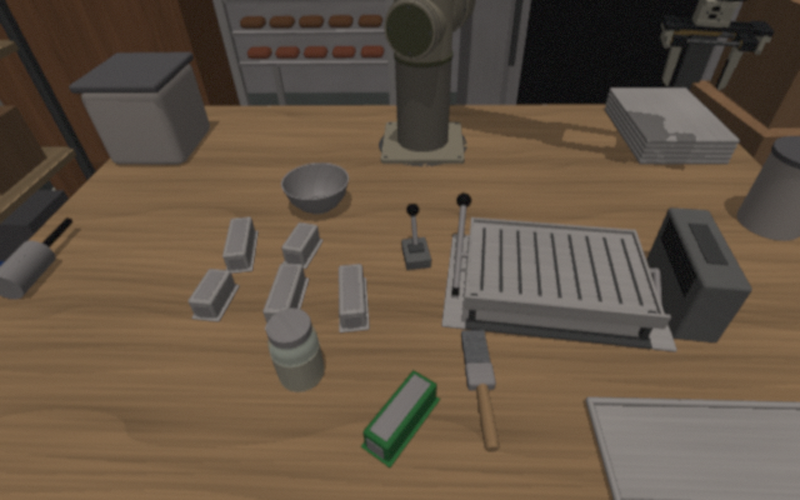

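Top view (800x500 picture px): the tin candidates are long A (435,235), long B (496,235), long C (562,307), short (563,237), short (497,307), and a green look-alike at (386,124). A, B and C fit by length, so there are three long tins. The knob is at (324,324) and the switch ball at (381,320). I'll measure sizes and orientations, and confirm the tins in a crop.

Run:
```python
from h import *
im=eyes.get_image('top'); P=cloud(im); save(im,'tins',(310,140,180,140),4)
X,Y,Z=P[...,0],P[...,1],P[...,2]
def rect(m,name):
    q=P[m]; r=cv2.minAreaRect((q[:,:2]*1000).astype(np.float32)); 
    b=cv2.boxPoints(r); e=b[1]-b[0]; f=b[2]-b[1]; L=e if np.hypot(*e)>np.hypot(*f) else f
    a=np.degrees(np.arctan2(L[1],L[0])); a=(a+90)%180-90
    print(name,'c',np.round(r[0],1),'size',np.round(sorted(r[1]),1),'long dir deg',round(a,1),'n',m.sum(),'medz',np.median(q[:,2]).round(4))
m=(abs(Z-.045)<.008)&(X>.35)&(X<.9)&(Y<-.05)&(Y>-.5)
n,lab,sta,_=cv2.connectedComponentsWithStats(m.astype(np.uint8))
for i in range(1,n):
    if sta[i,4]>150: rect(lab==i,'tin')
m=(abs(Z-.060)<.012)&(Y>.07)&(Y<.42)&(X>.4)&(X<.72)
n,lab,sta,_=cv2.connectedComponentsWithStats(m.astype(np.uint8)); i=1+sta[1:,4].argmax(); rect(lab==i,'deck')
m=(Z>.115)&(Z<.14)&(Y>.3)&(Y<.6)&(X>.4)&(X<.75); rect(m,'blower')
m=(abs(Z-.025)<.006)&(Y>-.06)&(Y<.03)&(X>.4)&(X<.54); rect(m,'switch')
for nm,y0,y1,z0 in(('swball',-.06,.03,.085),('knob',.04,.12,.1)):
    m=(Z>z0)&(Y>y0)&(Y<y1)&(X>.36)&(X<.52)&(im['color'].max(-1)<60); q=P[m]; print(nm,m.sum(),q.mean(0).round(4),q.min(0).round(3),q.max(0).round(3))
```

```text
tin c [ 598.8 -119.3] size [ 44.5 120.7] long dir deg 8.5 n 903 medz 0.0456
tin c [ 599.5 -238.1] size [ 43.  120.4] long dir deg -0.9 n 883 medz 0.0454
tin c [ 598.8 -371.8] size [44.8 85.3] long dir deg -6.2 n 637 medz 0.0453
tin c [ 459.1 -365.3] size [ 45.2 120.3] long dir deg 10.3 n 954 medz 0.0454
tin c [ 459.  -239.3] size [44.6 83.9] long dir deg -12.5 n 664 medz 0.0456
deck c [554.3 242.6] size [228.7 352.9] long dir deg 84.0 n 13356 medz 0.0597
blower c [572.1 464. ] size [ 74.  199.9] long dir deg -6.7 n 3310 medz 0.1304
switch c [472.2  -7.9] size [49.9 69.6] long dir deg 10.1 n 436 medz 0.0255
swball 130 [ 0.4387 -0.0186  0.2725] [ 0.423 -0.03   0.092] [ 0.455 -0.005  0.957]
knob 141 [0.4268 0.0809 0.1202] [0.412 0.068 0.108] [0.44  0.095 0.127]
```

View pics/tins.png

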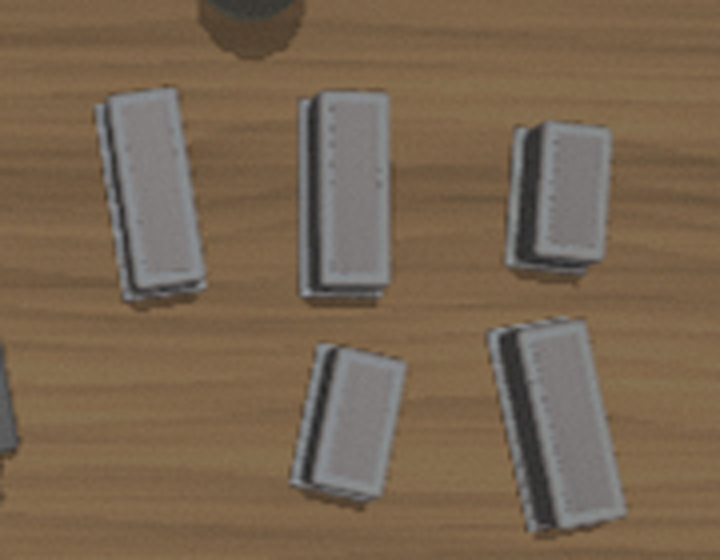

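Crop: the long tins are A (150,190), B (345,190) and C (560,425), each 120 mm by measurement. The other two are 84 mm. Next is the approach above the knob.

```bash
cat >> h.py <<'E'
YAW=np.radians(-6.5); O=np.array([.5455,.2406,0.])
def rk(x,y,z): 
    return O+R.from_euler('z',YAW).apply([x,y,z])
def tool(yawdeg,tilt=0):
    a=np.radians(yawdeg); y=np.array([np.cos(a),np.sin(a),0]); z=np.array([0,0,-1.])
    M=R.from_matrix(np.stack([np.cross(y,z),y,z],1))
    ry=R.from_euler('z',YAW).apply([0,1,0])
    return R.from_rotvec(tilt*ry)*M
def plan(pts,yaw,tilt=0,frm=None):
    """pts: grasp-point targets; frm: (tcp pos, R) start; default measured"""
    if frm is None: s=arm.read_state(); frm=(np.array(s['tcp_pos']),R.from_rotvec(s['tool_rot']))
    p0,R0=frm; T=tool(yaw,tilt)
    tw=(R0.inv()*T).as_rotvec()/(np.pi/2)
    for g in pts:
        tcp=np.array(g)-.167*T.as_matrix()[:,2]
        print('g',np.round(g,3),'slide',np.round(R0.inv().apply(tcp-p0)/.15,3),'twist',np.round(tw,3))
    return tcp,T
E
python3 - <<'E'
from h import *
plan([rk(-100,-172,0)*0+[.4265,.081,.20]],83.5)
E
```

```text
g [0.426 0.081 0.2  ] slide [-2.615 -2.761  0.252] twist [-0.   -0.   -0.09]
```

Call:
{"api": "move_arm", "payload": {"slide": [[-0.9, -0.95, 0], [-0.9, -0.95, 0], [-0.9, -0.95, 0], [-0.9, -0.95, 0], [-0.9, -0.95, 0], [-0.9, -0.95, 0]], "twist": [[0, 0, 0], [0, 0, 0], [0, 0, 0], [0, 0, 0], [0, 0, 0], [0, 0, 0]], "grip": [1, 1, 1, 1, 1, 1]}}

```text
t: 2.05
tcp_pos: [0.248, 0.4052, 0.4049]
tool_rot: [0.404, 3.114, -0.002]
force: [0.2, 0.2, 0.3]
grip_width: 0.093
finger_force: 0.0
```

Call:
{"api": "move_arm", "payload": {"slide": [[-0.9, -0.95, 0], [-0.9, -0.95, 0], [-0.9, -0.95, 0], [-0.9, -0.95, 0], [-0.9, -0.95, 0], [-0.9, -0.95, 0]], "twist": [[0, 0, 0], [0, 0, 0], [0, 0, 0], [0, 0, 0], [0, 0, 0], [0, 0, 0]], "grip": [1, 1, 1, 1, 1, 1]}}

```text
t: 2.55
tcp_pos: [0.3426, 0.2333, 0.4051]
tool_rot: [0.406, 3.113, -0.002]
force: [0.5, -0.6, -0.6]
grip_width: 0.0935
finger_force: 0.0
```

Call:
{"api": "move_arm", "payload": {"slide": [[-0.815, -0.86, 0.25], [-0.815, -0.86, 0.25], [-0.815, -0.86, 0.25], [-0.815, -0.86, 0.25], [-0.815, -0.86, 0.25], [-0.815, -0.86, 0.25], [-0.815, -0.86, 0.25], [-0.815, -0.86, 0.25]], "twist": [[0, 0, -0.09], [0, 0, -0.09], [0, 0, -0.09], [0, 0, -0.09], [0, 0, -0.09], [0, 0, -0.09], [0, 0, -0.09], [0, 0, -0.09]], "grip": [1, 1, 1, 1, 1, 1, 1, 1]}}

```text
t: 3.22
tcp_pos: [0.4264, 0.0818, 0.3674]
tool_rot: [-0.178, -3.136, -0.001]
force: [0.5, -0.1, -0.5]
grip_width: 0.0931
finger_force: 0.0
```

Run:
```python
from h import *
st()
im=eyes.get_image('wrist'); P=cloud(im); save(im,'w1')
for o in tip_of('wrist','leg_knob')[:2]: print(o)
m=(P[...,2]>.09)&(P[...,2]<.135)&(im['color'].max(-1)<70)&(abs(P[...,0]-.4265)<.04)&(abs(P[...,1]-.081)<.04); q=P[m]
print(m.sum(),q.mean(0) if len(q) else '', q.min(0),q.max(0))
# sphere fit
A=np.c_[2*q,np.ones(len(q))]; x=np.linalg.lstsq(A,(q**2).sum(1),rcond=None)[0]; print('sphere',x[:3],np.sqrt(x[3]+x[:3]@x[:3]))
c=x[:3]
plan([[.4265,.081,.11]],83.5)
```

```text
t 3.2167 tcp [0.4264 0.0818 0.3674] rot [-1.780e-01 -3.136e+00 -1.000e-03] F [ 0.5 -0.1 -0.5] w 0.0931 ff 0.0 q [ 0.07 -0.32  1.98  0.    1.48 -1.39]
{'xy': [318.8, 213.7], 'conf': 0.63}
1070 [0.42338428 0.08250202 0.11932379] [0.41215273 0.06847688 0.10616474] [0.4386701  0.09606095 0.12527264]
sphere [0.42693531 0.08233054 0.10965509] 0.014532115376025282
g [0.426 0.081 0.11 ] slide [-0.002 -0.008  0.604] twist [0.    0.    0.001]
```

View pics/w1.png

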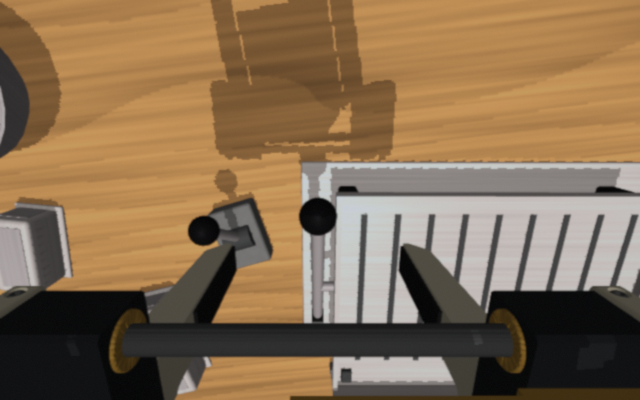

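Wrist view: the knob is at (318,215) and the switch ball at (203,230), clear of the fingers. I'll go down and grip.

Call:
{"api": "move_arm", "payload": {"slide": [[0, 0.005, 0.3], [0, 0.005, 0.61], [0, 0.005, 0.61], [0, 0.005, 0.61], [0, 0.005, 0.61], [0, 0.005, 0.61], [0, 0.005, 0.61], [0, 0.005, 0.61], [0, 0.005, 0.61], [0, 0.005, 0.61], [0, 0.005, 0.61], [0, 0.005, 0.61]], "twist": [[0, 0, 0], [0, 0, 0], [0, 0, 0], [0, 0, 0], [0, 0, 0], [0, 0, 0], [0, 0, 0], [0, 0, 0], [0, 0, 0], [0, 0, 0], [0, 0, 0], [0, 0, 0]], "grip": [1, 1, 1, 1, -1, -1, -1, -1, -1, -1, -1, -1], "squeeze": 35}}

```text
t: 4.32
tcp_pos: [0.4266, 0.0818, 0.2759]
tool_rot: [0.178, 3.136, -0.0]
force: [0.5, -0.7, -0.5]
grip_width: 0.0443
finger_force: 0.0
```

Call:
{"api": "move_arm", "payload": {"slide": [[0, 0, 0], [0, 0, 0], [0, 0, 0], [0, 0, 0]], "twist": [[0, 0, 0], [0, 0, 0], [0, 0, 0], [0, 0, 0]], "grip": [-1, -1, -1, -1]}}

```text
t: 4.65
tcp_pos: [0.4265, 0.0821, 0.2757]
tool_rot: [-0.178, -3.136, -0.001]
force: [-0.4, 2.7, 0.1]
grip_width: 0.0284
finger_force: 35.0
```

Call:
{"api": "move_arm", "payload": {"slide": [[-0.02, 0, -0.035], [-0.04, 0, -0.067], [-0.07, 0, -0.125], [-0.1, 0, -0.18], [-0.135, 0, -0.235], [-0.167, 0, -0.285], [-0.205, 0, -0.33], [-0.24, 0, -0.37], [-0.28, 0, -0.405], [-0.32, 0, -0.435], [-0.36, 0, -0.465], [-0.403, 0, -0.49]], "twist": [[0, 0, 0], [0, 0, 0], [0, 0, 0], [0, 0, 0], [0, 0, 0], [0, 0, 0], [0, 0, 0], [0, 0, 0], [0, 0, 0], [0, 0, 0], [0, 0, 0], [0, 0, 0]], "grip": [-1, -1, -1, -1, -1, -1, -1, -1, -1, -1, -1, -1]}}

```text
t: 5.65
tcp_pos: [0.4868, 0.0752, 0.3498]
tool_rot: [-0.178, -3.135, -0.0]
force: [-2.8, 5.4, -2.0]
grip_width: 0.0279
finger_force: 35.0
```

Call:
{"api": "move_arm", "payload": {"slide": [[-0.045, 0, -0.022], [-0.09, 0, -0.042], [-0.13, 0, -0.055], [-0.175, 0, -0.067], [-0.215, 0, -0.072], [-0.257, 0, -0.073], [-0.305, 0, -0.07], [-0.357, 0, -0.06], [-0.4, 0, -0.048], [-0.444, 0, -0.033], [-0.46, 0, -0.027], [-0.46, 0, -0.027]], "twist": [[0, 0, 0], [0, 0, 0], [0, 0, 0], [0, 0, 0], [0, 0, 0], [0, 0, 0], [0, 0, 0], [0, 0, 0], [0, 0, 0], [0, 0, 0], [0, 0, 0], [0, 0, 0]], "grip": [-1, -1, -1, -1, -1, -1, -1, -1, -1, -1, -1, -1]}}

```text
t: 6.65
tcp_pos: [0.5569, 0.067, 0.3556]
tool_rot: [0.178, 3.132, 0.0]
force: [4.6, 3.4, 4.5]
grip_width: 0.0274
finger_force: 35.1
```

Run:
```python
from h import *
st()
im=eyes.get_image('scene'); save(im,'s1',(300,80,320,220),2)
```

```text
t 6.65 tcp [0.5569 0.067  0.3556] rot [0.178 3.132 0.   ] F [4.6 3.4 4.5] w 0.0274 ff 35.063307881355286 q [ 0.03  0.05  1.66 -0.    1.42 -1.43]
```

View pics/s1.png

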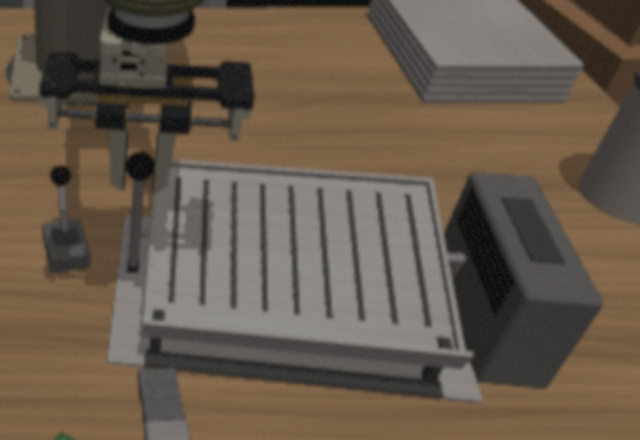

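The deck is tilted, with the knob at crop (140,165). I'll measure how far it has gone.

```bash
cat >> h.py <<'E'
def inrack(p): return R.from_euler('z',-YAW).apply(np.asarray(p)-O)
def knob(n='scene'):
    im=eyes.get_image(n); P=cloud(im); Q=inrack(P.reshape(-1,3)).reshape(P.shape)
    m=(im['color'].max(-1)<50)&(Q[...,2]>.12)&(Q[...,2]<.215)&(abs(Q[...,1]+.172)<.02)&(abs(Q[...,0])<.09); q=Q[m]
    A=np.c_[2*q,np.ones(len(q))]; x=np.linalg.lstsq(A,(q**2).sum(1),rcond=None)[0]; print('knob rack',len(q),x[:3].round(4),'r',np.sqrt(x[3]+x[:3]@x[:3]).round(4))
    return im,P,Q
def deck(Q,ok=None):
    m=(abs(Q[...,0])<.11)&(abs(Q[...,1])<.14)&(Q[...,2]>.04)&(Q[...,2]<.13)
    q=Q[m]; 
    for _ in range(6):
        c=np.linalg.lstsq(np.c_[q[:,:2],np.ones(len(q))],q[:,2],rcond=None)[0]
        r=q[:,2]-q[:,:2]@c[:2]-c[2]; q=q[abs(r)<max(.002,1.5*np.median(abs(r)))]
    print('deck slope',np.arctan(-c[0]).round(4),'yslope',c[1].round(4),'z0',c[2].round(4),len(q)); return c
E
python3 - <<'E'
from h import *
im,P,Q=knob(); deck(Q)
E
```

```text
knob rack 166 [ 0.0298 -0.1704  0.1928] r 0.0113
deck slope 0.2472 yslope 0.0007 z0 0.0848 9064
```

Call:
{"api": "move_arm", "payload": {"slide": [[-0.01, 0, 0], [-0.01, 0, 0], [-0.01, 0, 0], [-0.01, 0, 0], [-0.01, 0, 0], [-0.01, 0, 0], [-0.01, 0, 0], [-0.01, 0, 0], [-0.01, 0, -0.2], [-0.01, 0, -0.45], [-0.01, 0, -0.6], [-0.01, 0, -0.6]], "twist": [[0, 0, 0], [0, 0, 0], [0, 0, 0], [0, 0, 0], [0, 0, 0], [0, 0, 0], [0, 0, 0], [0, 0, 0], [0, 0, 0], [0, 0, 0], [0, 0, 0], [0, 0, 0]], "grip": [1, 1, 1, 1, 1, 1, 1, 1, 1, 1, 1, 1]}}

```text
t: 7.75
tcp_pos: [0.5576, 0.0671, 0.4502]
tool_rot: [0.177, 3.127, 0.001]
force: [0.2, -0.1, 0.2]
grip_width: 0.0929
finger_force: 0.0
```

Run:
```python
from h import *
st()
im,P,Q=knob(); deck(Q)
plan([[.5988,-.1193,.15],[.5988,-.1193,.028]],8.5-90)
plan([[.5995,-.2381,.15]],-90.9)
```

```text
t 7.75 tcp [0.5576 0.0671 0.4502] rot [1.770e-01 3.127e+00 1.000e-03] F [ 0.2 -0.1  0.2] w 0.0929 ff 0.0 q [ 0.03  0.01  1.54 -0.    1.59 -1.43]
knob rack 152 [ 0.0252 -0.17    0.1891] r 0.0135
deck slope 0.2488 yslope 0.0011 z0 0.0849 9074
g [ 0.599 -0.119  0.15 ] slide [-0.41  -1.204  0.869] twist [ 0.006 -0.     1.833]
g [ 0.599 -0.119  0.028] slide [-0.405 -1.205  1.683] twist [ 0.006 -0.     1.833]
g [ 0.6   -0.238  0.15 ] slide [-0.504 -1.991  0.869] twist [ 6.000e-03 -1.000e-03  1.938e+00]
```

Leg locked: the knob is at rack (25,189) mm and the slope is 0.249. Now to tin A, with a fresh look for its position.

```bash
cat >> h.py <<'E'
def tins(n='top',zc=.045):
    im=eyes.get_image(n); P=cloud(im); X,Y,Z=P[...,0],P[...,1],P[...,2]
    m=(abs(Z-zc)<.008)&(X>.3)&(X<.72)&(Y<-.04)&(Y>-.5)
    k,lab,sta,_=cv2.connectedComponentsWithStats(m.astype(np.uint8)); out=[]
    for i in range(1,k):
        if sta[i,4]<200: continue
        r=cv2.minAreaRect((P[lab==i][:,:2]*1000).astype(np.float32)); b=cv2.boxPoints(r); e,f=b[1]-b[0],b[2]-b[1]
        L=e if np.hypot(*e)>np.hypot(*f) else f; a=(np.degrees(np.arctan2(L[1],L[0]))+90)%180-90
        print(n,'c',np.round(r[0],1),np.round(sorted(r[1]),1),'dir',round(float(a),1)); out.append((r[0],a))
    return im,P
E
python3 - <<'E'
from h import *
tins(); 
plan([[.5985,-.1193,.15],[.5985,-.1193,.028]],98.5)
E
```

```text
top c [ 598.6 -119.2] [ 44.1 121.1] dir 8.6
top c [ 599.6 -238.2] [ 43.2 120.7] dir -0.6
top c [ 598.3 -372.3] [44.9 84. ] dir -6.1
top c [ 459.  -364.9] [ 44.6 120.3] dir 9.9
top c [ 459.  -239.3] [44.8 83.8] dir -12.8
g [ 0.598 -0.119  0.15 ] slide [-0.414 -1.204  0.851] twist [-0.     0.002 -0.167]
g [ 0.598 -0.119  0.028] slide [-0.412 -1.204  1.664] twist [-0.     0.002 -0.167]
```

Call:
{"api": "move_arm", "payload": {"slide": [[-0.21, -0.7, 0.3], [-0.21, -0.7, 0.3], [-0.21, -0.7, 0.3], [-0.21, -0.7, 0.3], [-0.21, -0.7, 0.3]], "twist": [[0, 0, 0], [0, 0, 0], [0, 0, 0], [0, 0, 0], [0, 0, 0]], "grip": [1, 1, 1, 1, 1]}}

```text
t: 8.27
tcp_pos: [0.5753, -0.0424, 0.3947]
tool_rot: [-0.183, -3.13, -0.001]
force: [0.1, 0.1, 0.4]
grip_width: 0.0928
finger_force: 0.0
```

Call:
{"api": "move_arm", "payload": {"slide": [[-0.2, -0.504, 0.4], [-0.2, -0.504, 0.4], [-0.2, -0.504, 0.4], [-0.2, -0.504, 0.9], [-0.2, -0.504, 0.9], [-0.2, -0.504, 0.9], [-0.2, -0.504, 0.9], [-0.2, -0.504, 0.9]], "twist": [[0, 0, -0.167], [0, 0, -0.167], [0, 0, -0.167], [0, 0, -0.167], [0, 0, -0.167], [0, 0, -0.167], [0, 0, -0.167], [0, 0, -0.167]], "grip": [1, 1, 1, 1, 1, 1, 1, 1]}}

```text
t: 8.93
tcp_pos: [0.5979, -0.1186, 0.2651]
tool_rot: [-0.235, 3.131, -0.001]
force: [0.5, 0.3, -0.3]
grip_width: 0.0928
finger_force: 0.0
```

Call:
{"api": "move_arm", "payload": {"slide": [[0, 0, 0.25], [0, 0, 0.46], [0, 0, 0.46], [0, 0, 0.46], [0, 0, 0.46], [0, 0, 0.46], [0, 0, 0.46], [0, 0, 0.46], [0, 0, 0.46], [0, 0, 0.46], [0, 0, 0.46], [0, 0, 0.46]], "twist": [[0, 0, 0], [0, 0, 0], [0, 0, 0], [0, 0, 0], [0, 0, 0], [0, 0, 0], [0, 0, 0], [0, 0, 0], [0, 0, 0], [0, 0, 0], [0, 0, 0], [0, 0, 0]], "grip": [1, 1, 1, -1, -1, -1, -1, -1, -1, -1, -1, -1], "squeeze": 25}}

```text
t: 9.93
tcp_pos: [0.5974, -0.1195, 0.1945]
tool_rot: [-0.234, 3.133, -0.0]
force: [-0.2, -0.9, 2.7]
grip_width: 0.044
finger_force: 25.0
```

Run:
```python
from h import *
s=st(); M=R.from_rotvec(s['tool_rot']).as_matrix(); g=np.array(s['tcp_pos'])+.167*M[:,2]; print(g,np.degrees(np.arctan2(M[1,1],M[0,1])))
```

```text
t 9.9333 tcp [ 0.5974 -0.1195  0.1945] rot [-0.234  3.133 -0.   ] F [-0.2 -0.9  2.7] w 0.044 ff 25.000459849834442 q [-0.28  0.35  1.64 -0.    1.16 -2.  ]
[ 0.59739464 -0.11950308  0.02753556] 98.5269010245198
```

```bash
cat >> h.py <<'E'
TH=.248
def place(x,y,h):
    c,s=np.cos(TH),np.sin(TH); return rk(.0042+x*c+h*s, y, .0842-x*s+h*c)
def chain(wps):
    frm=None
    for g,yaw,tilt in wps: frm=plan([g],yaw,tilt,frm)
E
python3 - <<'E'
from h import *
chain([((.5974,-.1195,.17),98.5,0),((.60,0,.275),50,0),((.606,.14,.275),10,0),(place(.05,.07,.0275+.09),-6.5,TH),(place(.05,.07,.0275+.004),-6.5,TH)])
E
```

```text
g [ 0.597 -0.12   0.17 ] slide [-0.    -0.001 -0.95 ] twist [-0.  0.  0.]
g [0.6   0.    0.275] slide [-0.135  0.785 -0.7  ] twist [0.    0.    0.539]
g [0.606 0.14  0.275] slide [0.569 0.741 0.   ] twist [0.    0.    0.444]
g [0.634 0.301 0.186] slide [0.946 0.635 0.629] twist [0.157 0.023 0.182]
g [0.613 0.303 0.102] slide [0.    0.    0.573] twist [0. 0. 0.]
```

Call:
{"api": "move_arm", "payload": {"slide": [[0, 0, -0.2], [0, 0, -0.45], [0, 0, -0.7], [0, 0, -0.95], [0, 0, -0.95], [0, 0, -0.95]], "twist": [[0, 0, 0], [0, 0, 0], [0, 0, 0], [0, 0, 0], [0, 0, 0], [0, 0, 0]], "grip": [-1, -1, -1, -1, -1, -1]}}

```text
t: 10.43
tcp_pos: [0.5983, -0.1196, 0.3401]
tool_rot: [-0.233, 3.127, -0.003]
force: [0.2, 0.5, -3.1]
grip_width: 0.0442
finger_force: 25.0
```

Call:
{"api": "move_arm", "payload": {"slide": [[-0.02, 0.1, -0.25], [-0.05, 0.3, -0.5], [-0.08, 0.5, -0.7], [-0.135, 0.7, -0.7], [-0.135, 0.785, -0.7], [-0.135, 0.785, -0.7], [-0.135, 0.785, -0.7], [-0.135, 0.785, -0.7]], "twist": [[0, 0, 0.07], [0, 0, 0.14], [0, 0, 0.21], [0, 0, 0.28], [0, 0, 0.35], [0, 0, 0.42], [0, 0, 0.49], [0, 0, 0.54]], "grip": [-1, -1, -1, -1, -1, -1, -1, -1]}}

```text
t: 11.1
tcp_pos: [0.5996, 0.0008, 0.4388]
tool_rot: [-1.082, -2.945, 0.002]
force: [-0.4, -0.8, -2.1]
grip_width: 0.0438
finger_force: 25.0
```

Call:
{"api": "move_arm", "payload": {"slide": [[0.12, 0.15, 0], [0.24, 0.3, 0], [0.36, 0.45, 0], [0.48, 0.6, 0], [0.57, 0.74, 0], [0.57, 0.74, 0], [0.57, 0.74, 0], [0.57, 0.74, 0]], "twist": [[0, 0, 0.06], [0, 0, 0.12], [0, 0, 0.18], [0, 0, 0.24], [0, 0, 0.3], [0, 0, 0.37], [0, 0, 0.44], [0, 0, 0.44]], "grip": [-1, -1, -1, -1, -1, -1, -1, -1]}}

```text
t: 11.77
tcp_pos: [0.6056, 0.1408, 0.4387]
tool_rot: [-2.015, -2.406, 0.005]
force: [-0.5, -0.5, -1.8]
grip_width: 0.0439
finger_force: 25.0
```

Call:
{"api": "move_arm", "payload": {"slide": [[0.15, 0.1, 0], [0.3, 0.2, 0], [0.45, 0.3, 0.1], [0.6, 0.4, 0.2], [0.75, 0.5, 0.35], [0.9, 0.6, 0.5], [0.946, 0.635, 0.63], [0.946, 0.635, 0.63], [0.946, 0.635, 0.63], [0.946, 0.635, 0.63]], "twist": [[0.03, 0, 0.03], [0.06, 0.01, 0.06], [0.08, 0.01, 0.09], [0.11, 0.015, 0.12], [0.13, 0.02, 0.15], [0.157, 0.023, 0.182], [0.157, 0.023, 0.182], [0.157, 0.023, 0.182], [0.157, 0.023, 0.182], [0.157, 0.023, 0.182]], "grip": [-1, -1, -1, -1, -1, -1, -1, -1, -1, -1]}}

```text
t: 12.6
tcp_pos: [0.6742, 0.2959, 0.3477]
tool_rot: [-2.191, -1.971, 0.245]
force: [1.0, -0.2, -0.9]
grip_width: 0.0439
finger_force: 25.0
```

Run:
```python
from h import *
st()
plan([place(.05,.07,.0275+.003),place(.05,.07,.0275)],-6.5,TH)
im,P,Q=knob(); save(im,'s2',(300,60,320,220),2)
```

```text
t 12.6 tcp [0.6742 0.2959 0.3477] rot [-2.191 -1.971  0.245] F [ 1.  -0.2 -0.9] w 0.0439 ff 24.999700784683228 q [0.32 0.65 0.95 0.1  1.77 0.43]
g [0.613 0.303 0.101] slide [0.004 0.006 0.579] twist [-0.     0.001  0.005]
g [0.612 0.303 0.099] slide [0.004 0.006 0.599] twist [-0.     0.001  0.005]
knob rack 140 [ 0.0254 -0.17    0.1893] r 0.0133
```

View pics/s2.png

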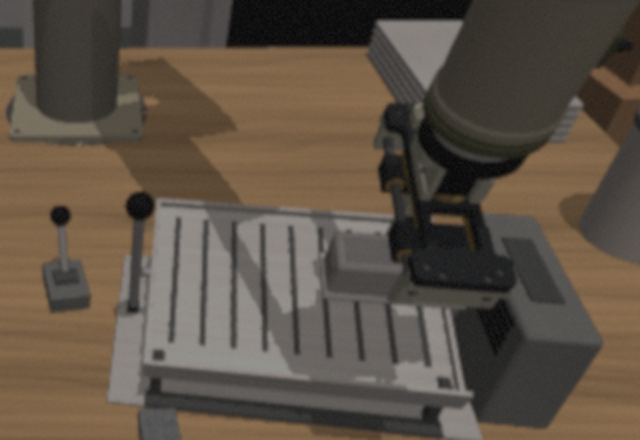

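The held tin is at crop (365,265), above the deck and parallel to it. The leg is still locked (knob 140,205). I'll lower it.

Call:
{"api": "move_arm", "payload": {"slide": [[0, 0, 0.15], [0, 0, 0.3], [0, 0, 0.45], [0, 0.005, 0.52], [0, 0.005, 0.55], [0, 0.005, 0.57], [0, 0.005, 0.58], [0, 0.005, 0.59], [0, 0.005, 0.59]], "twist": [[0, 0, 0], [0, 0, 0], [0, 0, 0], [0, 0, 0], [0, 0, 0], [0, 0, 0], [0, 0, 0], [0, 0, 0], [0, 0, 0]], "grip": [-1, -1, -1, -1, -1, -1, -1, -1, -1]}}

```text
t: 13.4
tcp_pos: [0.6538, 0.2991, 0.2627]
tool_rot: [-2.193, -1.97, 0.242]
force: [0.1, -0.1, -1.9]
grip_width: 0.044
finger_force: 25.0
```

Call:
{"api": "move_arm", "payload": {"slide": [[0, 0, 0.007], [0, 0, 0.014], [0, 0, 0.014]], "twist": [[0, 0, 0], [0, 0, 0], [0, 0, 0]], "grip": [-1, -1, -1]}}

```text
t: 13.65
tcp_pos: [0.6533, 0.2992, 0.2611]
tool_rot: [-2.193, -1.97, 0.242]
force: [-0.3, -0.9, 4.1]
grip_width: 0.0441
finger_force: 25.0
```

Call:
{"api": "move_arm", "payload": {"slide": [[0, 0, 0], [0, 0, 0], [0, 0, 0], [0, 0, 0], [0, 0, 0], [0, 0, -0.1], [0, 0, -0.3], [0, 0, -0.55], [0, 0, -0.8], [0, 0, -1], [0, 0, -1], [0, 0, -1]], "twist": [[0, 0, 0], [0, 0, 0], [0, 0, 0], [0, 0, 0], [0, 0, 0], [0, 0, 0], [0, 0, 0], [0, 0, 0], [0, 0, 0], [0, 0, 0], [0, 0, 0], [0, 0, 0]], "grip": [0.4, 0.4, 0.4, 0.4, 0.4, 0.4, 0.4, 0.4, 0.4, 0.4, 0.4, 0.4]}}

```text
t: 14.65
tcp_pos: [0.6901, 0.2951, 0.408]
tool_rot: [-2.194, -1.971, 0.238]
force: [-0.3, -0.2, -0.3]
grip_width: 0.0648
finger_force: 0.0
```

```bash
cat >> h.py <<'E'
def ondeck(Q):
    c,s=np.cos(TH),np.sin(TH); q=Q-np.array([.0042,0,.0842]); x=q[...,0]*c-q[...,2]*s; z=q[...,0]*s+q[...,2]*c; y=q[...,1]
    m=(abs(z-.045)<.01)&(abs(x)<.14)&(abs(y)<.16)
    k,lab,sta,_=cv2.connectedComponentsWithStats(m.astype(np.uint8))
    for i in range(1,k):
        if sta[i,4]<150: continue
        w=lab==i; r=cv2.minAreaRect((np.c_[x[w],y[w]]*1000).astype(np.float32)); print('ondeck',np.round(r[0],1),np.round(r[1],1),round(r[2],1),'z',np.round(np.percentile(z[w],[5,50,95]),4))
E
python3 - <<'E'
from h import *
s=st()
im,P,Q=knob(); ondeck(Q); deck(Q)
tins()
chain([((.61,.14,.29),20,0),((.60,.0,.29),70,0),((.5995,-.2382,.2),89.2,0),((.5995,-.2382,.1),89.2,0)])
E
```

```text
t 14.65 tcp [0.6901 0.2951 0.408 ] rot [-2.194 -1.971  0.238] F [-0.3 -0.2 -0.3] w 0.0648 ff 0.0 q [0.31 0.68 0.8  0.11 1.88 0.44]
knob rack 142 [ 0.0305 -0.17    0.1873] r 0.0131
ondeck [52.  69.3] [ 45.1 120. ] 0.3 z [0.0383 0.0442 0.0463]
deck slope 0.2316 yslope 0.0096 z0 0.0845 4989
top c [ 599.4 -237.6] [ 43.4 120.3] dir -1.5
top c [ 598.4 -371.9] [45.1 84.7] dir -6.4
top c [ 458.8 -364.9] [ 44.9 119.5] dir 10.4
top c [ 459.2 -238.8] [44.8 84.3] dir -11.2
g [0.61 0.14 0.29] slide [-1.085 -0.49  -0.244] twist [-0.156 -0.036 -0.289]
g [0.6  0.   0.29] slide [-0.854 -0.382 -0.   ] twist [ 0.     0.    -0.556]
g [ 0.6   -0.238  0.2  ] slide [-0.54  -1.493  0.6  ] twist [ 0.     0.    -0.213]
g [ 0.6   -0.238  0.1  ] slide [0.    0.    0.667] twist [0. 0. 0.]
```

Run:
```python
from h import *
chain([((.615,.16,.29),20,0),((.605,.03,.29),65,0),((.60,-.11,.27),88.9,0),((.5995,-.238,.13),88.9,0),((.5995,-.238,.0275),88.9,0)])
```

```text
g [0.615 0.16  0.29 ] slide [-0.949 -0.472 -0.249] twist [-0.156 -0.036 -0.289]
g [0.605 0.03  0.29 ] slide [-0.792 -0.359  0.   ] twist [ 0.   0.  -0.5]
g [ 0.6  -0.11  0.27] slide [-0.364 -0.86   0.133] twist [ 0.     0.    -0.266]
g [ 0.6   -0.238  0.13 ] slide [-0.013 -0.853  0.933] twist [0. 0. 0.]
g [ 0.6   -0.238  0.028] slide [0.    0.    0.683] twist [0. 0. 0.]
```

Call:
{"api": "move_arm", "payload": {"slide": [[-0.2, -0.1, -0.249], [-0.4, -0.2, -0.249], [-0.6, -0.3, -0.249], [-0.8, -0.4, -0.249], [-0.949, -0.472, -0.249], [-0.949, -0.472, -0.249], [-0.949, -0.472, -0.249]], "twist": [[-0.03, -0.01, -0.06], [-0.06, -0.02, -0.12], [-0.1, -0.025, -0.18], [-0.13, -0.03, -0.24], [-0.156, -0.036, -0.289], [-0.156, -0.036, -0.289], [-0.156, -0.036, -0.289]], "grip": [0.4, 0.4, 0.4, 0.4, 0.4, 0.4, 0.4]}}

```text
t: 15.33
tcp_pos: [0.6139, 0.1591, 0.4566]
tool_rot: [-1.804, -2.57, 0.001]
force: [-0.7, -0.5, -0.8]
grip_width: 0.0652
finger_force: 0.0
```

Call:
{"api": "move_arm", "payload": {"slide": [[-0.2, -0.09, 0], [-0.4, -0.18, 0], [-0.6, -0.27, 0], [-0.792, -0.36, 0], [-0.792, -0.36, 0], [-0.792, -0.36, 0], [-0.792, -0.36, 0], [-0.792, -0.36, 0]], "twist": [[0, 0, -0.07], [0, 0, -0.14], [0, 0, -0.21], [0, 0, -0.28], [0, 0, -0.35], [0, 0, -0.42], [0, 0, -0.5], [0, 0, -0.5]], "grip": [0.4, 0.4, 0.4, 0.4, 0.4, 0.4, 0.4, 0.4]}}

```text
t: 16.0
tcp_pos: [0.6056, 0.0305, 0.4565]
tool_rot: [-0.671, -3.067, -0.001]
force: [0.1, -0.4, -0.6]
grip_width: 0.065
finger_force: 0.0
```

Call:
{"api": "move_arm", "payload": {"slide": [[-0.09, -0.22, 0.03], [-0.18, -0.44, 0.06], [-0.27, -0.66, 0.1], [-0.364, -0.86, 0.133], [-0.364, -0.86, 0.133], [-0.364, -0.86, 0.133]], "twist": [[0, 0, -0.07], [0, 0, -0.14], [0, 0, -0.21], [0, 0, -0.266], [0, 0, -0.266], [0, 0, -0.266]], "grip": [1, 1, 1, 1, 1, 1]}}

```text
t: 16.5
tcp_pos: [0.6003, -0.1112, 0.4363]
tool_rot: [-0.04, -3.139, -0.003]
force: [0.8, 1.5, 0.3]
grip_width: 0.0925
finger_force: 0.0
```

Call:
{"api": "move_arm", "payload": {"slide": [[-0.013, -0.853, 0.93], [-0.013, -0.853, 0.93], [-0.013, -0.853, 0.93], [-0.013, -0.853, 0.93], [-0.013, -0.853, 0.93], [-0.013, -0.853, 0.93], [-0.013, -0.853, 0.93]], "twist": [[0, 0, 0], [0, 0, 0], [0, 0, 0], [0, 0, 0], [0, 0, 0], [0, 0, 0], [0, 0, 0]], "grip": [1, 1, 1, 1, 1, 1, 1]}}

```text
t: 17.08
tcp_pos: [0.5998, -0.2369, 0.2966]
tool_rot: [-0.034, -3.139, -0.005]
force: [-0.1, 0.8, 0.1]
grip_width: 0.0933
finger_force: 0.0
```

Run:
```python
from h import *
st(); im,P=tins('wrist'); save(im,'w2')
plan([(.5995,-.238,.0275)],88.9)
```

```text
t 17.0833 tcp [ 0.5998 -0.2369  0.2966] rot [-0.034 -3.139 -0.005] F [-0.1  0.8  0.1] w 0.0933 ff 0.0 q [-0.46  0.32  1.47  0.    1.36 -2.01]
wrist c [ 482.5 -362. ] [44.5 73. ] dir 10.3
wrist c [ 474.6 -243.7] [44.  53.2] dir -12.6
wrist c [ 599.5 -240.2] [ 44.2 119.8] dir -0.8
wrist c [ 598.5 -372.7] [43.9 83.6] dir -6.4
g [ 0.6   -0.238  0.028] slide [ 0.007 -0.011  0.694] twist [ 0.001  0.    -0.001]
```

Fresh wrist measurement: tin B is at (599.5,-240). Down and grip.

Call:
{"api": "move_arm", "payload": {"slide": [[0, -0.01, 0.25], [0, -0.015, 0.5], [0, -0.015, 0.69], [0, -0.015, 0.69], [0, -0.015, 0.69], [0, -0.015, 0.69], [0, -0.015, 0.69], [0, -0.015, 0.69], [0, -0.015, 0.69], [0, -0.015, 0.69], [0, -0.015, 0.69], [0, -0.015, 0.69]], "twist": [[0, 0, 0], [0, 0, 0], [0, 0, 0], [0, 0, 0], [0, 0, 0], [0, 0, 0], [0, 0, 0], [0, 0, 0], [0, 0, 0], [0, 0, 0], [0, 0, 0], [0, 0, 0]], "grip": [1, 1, 1, 1, -1, -1, -1, -1, -1, -1, -1, -1]}}

```text
t: 18.13
tcp_pos: [0.5998, -0.2403, 0.1952]
tool_rot: [0.029, 3.14, 0.001]
force: [-0.3, -1.0, 0.7]
grip_width: 0.0443
finger_force: 0.0
```

Run:
```python
from h import *
s=st(); M=R.from_rotvec(s['tool_rot']).as_matrix(); g=np.array(s['tcp_pos'])+.167*M[:,2]; print(g)
h=g[2]
chain([((.5995,-.2395,.16),88.9,0),((.603,-.12,.27),70,0),((.61,.0,.28),30,0),(place(.05,-.07,h+.09),-6.5,TH),(place(.05,-.07,h+.003),-6.5,TH)])
```

```text
t 18.1333 tcp [ 0.5998 -0.2403  0.1952] rot [2.90e-02 3.14e+00 1.00e-03] F [-0.3 -1.   0.7] w 0.0443 ff 0.0 q [-0.46  0.43  1.53  0.    1.18 -2.01]
[ 0.59996684 -0.24022422  0.02822683]
g [ 0.6  -0.24  0.16] slide [ 0.001  0.006 -0.878] twist [0.    0.001 0.   ]
g [ 0.603 -0.12   0.27 ] slide [-0.008  0.797 -0.733] twist [0.   0.   0.21]
g [0.61 0.   0.28] slide [ 0.23   0.768 -0.067] twist [0.    0.    0.444]
g [0.619 0.162 0.187] slide [0.742 0.809 0.657] twist [0.152 0.05  0.403]
g [0.598 0.164 0.102] slide [-0.   -0.    0.58] twist [0. 0. 0.]
```

Call:
{"api": "move_arm", "payload": {"slide": [[0, 0, 0], [0, 0, 0], [0, 0, 0], [0, 0, -0.2], [0, 0, -0.45], [0, 0, -0.7], [0, 0, -0.88], [0, 0, -0.88], [0, 0, -0.88]], "twist": [[0, 0, 0], [0, 0, 0], [0, 0, 0], [0, 0, 0], [0, 0, 0], [0, 0, 0], [0, 0, 0], [0, 0, 0], [0, 0, 0]], "grip": [-1, -1, -1, -1, -1, -1, -1, -1, -1]}}

```text
t: 18.88
tcp_pos: [0.6002, -0.2406, 0.3292]
tool_rot: [0.029, 3.137, -0.002]
force: [-0.4, 0.2, -3.2]
grip_width: 0.0438
finger_force: 25.0
```

Call:
{"api": "move_arm", "payload": {"slide": [[0, 0.1, -0.2], [0, 0.25, -0.4], [0, 0.4, -0.6], [0, 0.6, -0.73], [0, 0.8, -0.73], [0, 0.8, -0.73], [0, 0.8, -0.73]], "twist": [[0, 0, 0.05], [0, 0, 0.1], [0, 0, 0.15], [0, 0, 0.21], [0, 0, 0.21], [0, 0, 0.21], [0, 0, 0.21]], "grip": [-1, -1, -1, -1, -1, -1, -1]}}

```text
t: 19.47
tcp_pos: [0.6016, -0.1188, 0.4342]
tool_rot: [-0.539, -3.093, -0.002]
force: [-0.7, -0.7, -1.9]
grip_width: 0.044
finger_force: 25.0
```

Call:
{"api": "move_arm", "payload": {"slide": [[0.05, 0.15, -0.067], [0.1, 0.3, -0.067], [0.15, 0.45, -0.067], [0.19, 0.6, -0.067], [0.23, 0.77, -0.067], [0.23, 0.77, -0.067], [0.23, 0.77, -0.067], [0.23, 0.77, -0.067]], "twist": [[0, 0, 0.07], [0, 0, 0.14], [0, 0, 0.21], [0, 0, 0.28], [0, 0, 0.35], [0, 0, 0.42], [0, 0, 0.444], [0, 0, 0.444]], "grip": [-1, -1, -1, -1, -1, -1, -1, -1]}}

```text
t: 20.13
tcp_pos: [0.6086, -0.0006, 0.4438]
tool_rot: [-1.569, -2.718, 0.002]
force: [0.2, -0.7, -2.1]
grip_width: 0.0439
finger_force: 25.0
```

Call:
{"api": "move_arm", "payload": {"slide": [[0.15, 0.17, 0], [0.3, 0.33, 0], [0.45, 0.5, 0], [0.6, 0.66, 0], [0.742, 0.81, 0.1], [0.742, 0.81, 0.25], [0.742, 0.81, 0.45], [0.742, 0.81, 0.657], [0.742, 0.81, 0.657], [0.742, 0.81, 0.657], [0.742, 0.81, 0.657]], "twist": [[0, 0, 0.06], [0, 0, 0.12], [0.02, 0.01, 0.19], [0.05, 0.02, 0.25], [0.08, 0.03, 0.31], [0.11, 0.04, 0.37], [0.152, 0.05, 0.403], [0.152, 0.05, 0.403], [0.152, 0.05, 0.403], [0.152, 0.05, 0.403], [0.152, 0.05, 0.403]], "grip": [-1, -1, -1, -1, -1, -1, -1, -1, -1, -1, -1]}}

```text
t: 21.05
tcp_pos: [0.6585, 0.1564, 0.3493]
tool_rot: [-2.197, -1.966, 0.242]
force: [0.3, 0.9, -0.2]
grip_width: 0.0436
finger_force: 25.0
```

Run:
```python
from h import *
st()
plan([place(.05,-.07,.0282)],-6.5,TH)
im,P,Q=knob()
```

```text
t 21.05 tcp [0.6585 0.1564 0.3493] rot [-2.197 -1.966  0.242] F [ 0.3  0.9 -0.2] w 0.0436 ff 24.986507892608643 q [0.14 0.49 1.17 0.06 1.72 0.25]
g [0.597 0.164 0.099] slide [0.005 0.006 0.604] twist [ 0.002 -0.     0.002]
knob rack 162 [ 0.03   -0.17    0.1869] r 0.0137
```

Call:
{"api": "move_arm", "payload": {"slide": [[0, 0, 0.15], [0, 0, 0.3], [0, 0, 0.45], [0, 0.005, 0.53], [0, 0.005, 0.56], [0, 0.005, 0.58], [0, 0.005, 0.595], [0, 0.005, 0.604], [0, 0.005, 0.604]], "twist": [[0, 0, 0], [0, 0, 0], [0, 0, 0], [0, 0, 0], [0, 0, 0], [0, 0, 0], [0, 0, 0], [0, 0, 0], [0, 0, 0]], "grip": [-1, -1, -1, -1, -1, -1, -1, -1, -1]}}

```text
t: 21.85
tcp_pos: [0.6375, 0.1597, 0.2615]
tool_rot: [-2.198, -1.966, 0.24]
force: [1.1, -1.1, -0.8]
grip_width: 0.0438
finger_force: 25.0
```

Call:
{"api": "move_arm", "payload": {"slide": [[0, 0, 0.007], [0, 0, 0.01], [0, 0, 0.01]], "twist": [[0, 0, 0], [0, 0, 0], [0, 0, 0]], "grip": [-1, -1, -1]}}

```text
t: 22.1
tcp_pos: [0.6373, 0.1597, 0.2615]
tool_rot: [-2.198, -1.967, 0.239]
force: [-2.2, 0.3, 7.9]
grip_width: 0.0437
finger_force: 25.0
```

Call:
{"api": "move_arm", "payload": {"slide": [[0, 0, 0], [0, 0, 0], [0, 0, 0], [0, 0, 0], [0, 0, 0], [0, 0, -0.1], [0, 0, -0.3], [0, 0, -0.55], [0, 0, -0.8], [0, 0, -1], [0, 0, -1], [0, 0, -1]], "twist": [[0, 0, 0], [0, 0, 0], [0, 0, 0], [0, 0, 0], [0, 0, 0], [0, 0, 0], [0, 0, 0], [0, 0, 0], [0, 0, 0], [0, 0, 0], [0, 0, 0], [0, 0, 0]], "grip": [0.4, 0.4, 0.4, 0.4, 0.4, 0.4, 0.4, 0.4, 0.4, 0.4, 0.4, 0.4]}}

```text
t: 23.1
tcp_pos: [0.6736, 0.1555, 0.4072]
tool_rot: [-2.2, -1.968, 0.236]
force: [-0.2, -0.4, -0.3]
grip_width: 0.0648
finger_force: 0.0
```

Run:
```python
from h import *
s=st()
im,P,Q=knob(); ondeck(Q)
tins()
chain([((.60,.05,.29),20,0),((.57,-.06,.29),60,0),((.53,-.18,.28),99.9,0),((.49,-.30,.22),99.9,0),((.459,-.365,.12),99.9,0)])
```

```text
t 23.1 tcp [0.6736 0.1555 0.4072] rot [-2.2   -1.968  0.236] F [-0.2 -0.4 -0.3] w 0.0648 ff 0.0 q [0.14 0.5  1.04 0.06 1.83 0.26]
knob rack 159 [ 0.0299 -0.1698  0.1869] r 0.0139
ondeck [ 52.1 -68.3] [ 45.8 119.9] 0.1 z [0.0386 0.0441 0.0463]
ondeck [99.1 74. ] [120.7  42.9] 89.5 z [0.0404 0.049  0.0532]
top c [ 598.5 -371.7] [44.2 84.5] dir -6.7
top c [ 459.  -364.7] [ 45.  120.7] dir 11.0
top c [ 459.1 -239. ] [44.4 84.1] dir -12.3
g [0.6  0.05 0.29] slide [-0.753 -0.479 -0.25 ] twist [-0.155 -0.036 -0.291]
g [ 0.57 -0.06  0.29] slide [-0.621 -0.439 -0.   ] twist [ 0.     0.    -0.444]
g [ 0.53 -0.18  0.28] slide [-0.169 -0.826  0.067] twist [ 0.     0.    -0.443]
g [ 0.49 -0.3   0.22] slide [ 0.4   -0.742  0.4  ] twist [0. 0. 0.]
g [ 0.459 -0.365  0.12 ] slide [ 0.278 -0.391  0.667] twist [0. 0. 0.]
```

Tin A has shifted to x≈99, z slightly high; it may have been knocked against the low rim. I'll look.

Run:
```python
from h import *
im=eyes.get_image('scene'); save(im,'s3',(350,100,250,180),3); P=cloud(im); Q=inrack(P.reshape(-1,3)).reshape(P.shape); ondeck(Q)
c,s=np.cos(TH),np.sin(TH); q=Q-np.array([.0042,0,.0842]); x=q[...,0]*c-q[...,2]*s; z=q[...,0]*s+q[...,2]*c; y=q[...,1]
for yc in (.07,-.07):
    for xl in range(20,135,6):
        m=(abs(y-yc)<.04)&(abs(x*1000-xl)<3); print(xl,m.sum(),np.round(np.percentile(z[m]*1000,[10,50,90]),1) if m.sum()>5 else '')
for n in('top',):
    im=eyes.get_image(n);P=cloud(im);Q=inrack(P.reshape(-1,3)).reshape(P.shape); ondeck(Q)
```

```text
ondeck [ 51.8 -68.5] [ 45.9 120. ] 0.6 z [0.038  0.0441 0.0461]
ondeck [89.1 74.3] [120.  45.] 89.7 z [0.0384 0.0446 0.0467]
20 94 [-2.3 -1.   0.5]
26 86 [-2.7 -1.4  0.5]
32 99 [-2.2 -0.8  0.6]
38 59 [-2.  -0.5  1.4]
44 0 
50 0 
56 0 
62 0 
68 53 [42.  43.7 44.9]
74 105 [43.3 44.7 46. ]
80 110 [43.8 45.1 46.3]
86 116 [43.7 45.  46.3]
92 111 [43.9 45.3 46.6]
98 128 [43.8 45.5 46.9]
104 217 [-56.4  43.9  45.9]
110 618 [-53.6  22.9  42.5]
116 85 [-54.  -52.2 -50.9]
122 131 [-48.1  19.9  22.2]
128 418 [-45.6   5.3  20.9]
134 95 [-45.5 -43.9 -42.2]
20 80 [199.7 213.9 261.2]
26 18 [253.6 256.8 280.2]
32 77 [ 42.4  44.1 264.3]
38 122 [ 43.3  44.8 280.6]
44 120 [ 43.4  44.9 280.2]
50 167 [ 43.4  45.5 337.7]
56 266 [ 44.2 275.3 437.1]
62 670 [ 45.1 299.3 441.4]
68 852 [ 45.  332.9 451.5]
74 1565 [ 12.5 338.5 452.3]
80 1475 [281.3 401.3 463.8]
86 2450 [330.  416.9 468.3]
92 2647 [355.  422.8 477.9]
98 314 [ -1.6 175.4 280.2]
104 235 [-56.2  -0.8 281.1]
110 171 [-55.1  -0.8 281.4]
116 188 [-53.4 280.7 282.1]
122 304 [-47.2 280.3 282.2]
128 563 [-44.6  13.6 281.9]
134 571 [-43.6 249.1 281.7]
ondeck [  49.7 -101.3] [44.4 56.5] 0.1 z [0.0395 0.0455 0.0477]
```

View pics/s3.png

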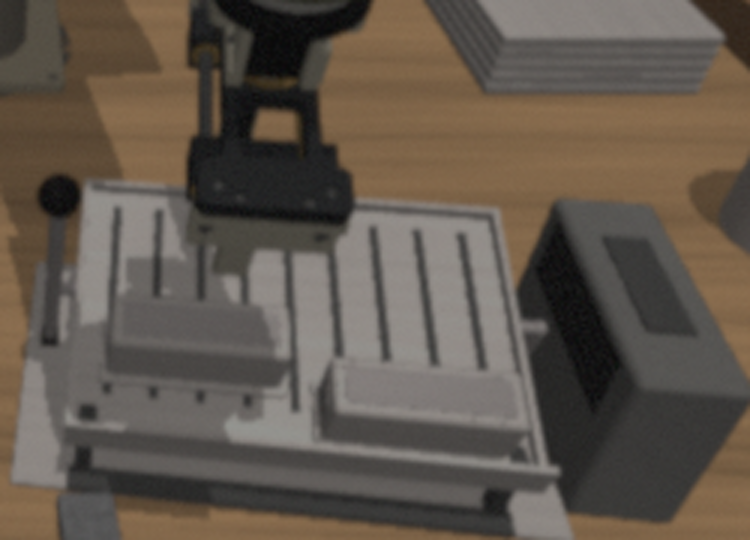

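Tin A (crop 425,400) was knocked to x≈89 mm. It still lies flat against the low rim and inside the limits, so it can stay. On to tin C.

Call:
{"api": "move_arm", "payload": {"slide": [[-0.2, -0.12, -0.25], [-0.4, -0.25, -0.25], [-0.6, -0.38, -0.25], [-0.753, -0.48, -0.25], [-0.753, -0.48, -0.25], [-0.753, -0.48, -0.25]], "twist": [[-0.04, -0.01, -0.07], [-0.08, -0.02, -0.14], [-0.12, -0.03, -0.21], [-0.155, -0.036, -0.291], [-0.155, -0.036, -0.291], [-0.155, -0.036, -0.291]], "grip": [0.4, 0.4, 0.4, 0.4, 0.4, 0.4]}}

```text
t: 23.8
tcp_pos: [0.5989, 0.0492, 0.4575]
tool_rot: [-1.805, -2.571, -0.002]
force: [-0.1, -0.2, 0.3]
grip_width: 0.0654
finger_force: 0.0
```

Call:
{"api": "move_arm", "payload": {"slide": [[-0.15, -0.1, 0], [-0.3, -0.2, 0], [-0.45, -0.3, 0], [-0.62, -0.44, 0], [-0.62, -0.44, 0], [-0.62, -0.44, 0], [-0.62, -0.44, 0]], "twist": [[0, 0, -0.07], [0, 0, -0.14], [0, 0, -0.21], [0, 0, -0.28], [0, 0, -0.35], [0, 0, -0.444], [0, 0, -0.444]], "grip": [1, 1, 1, 1, 1, 1, 1]}}

```text
t: 24.38
tcp_pos: [0.5704, -0.0598, 0.4566]
tool_rot: [-0.81, -3.034, -0.002]
force: [-0.9, -0.0, -0.1]
grip_width: 0.0928
finger_force: 0.0
```

Call:
{"api": "move_arm", "payload": {"slide": [[-0.04, -0.2, 0.067], [-0.08, -0.4, 0.067], [-0.12, -0.6, 0.067], [-0.17, -0.826, 0.067], [-0.17, -0.826, 0.067], [-0.17, -0.826, 0.067], [-0.17, -0.826, 0.067]], "twist": [[0, 0, -0.07], [0, 0, -0.14], [0, 0, -0.21], [0, 0, -0.28], [0, 0, -0.35], [0, 0, -0.443], [0, 0, -0.443]], "grip": [1, 1, 1, 1, 1, 1, 1]}}

```text
t: 24.97
tcp_pos: [0.5303, -0.1799, 0.4468]
tool_rot: [0.27, -3.13, -0.003]
force: [0.1, -0.0, -1.2]
grip_width: 0.0927
finger_force: 0.0
```

Call:
{"api": "move_arm", "payload": {"slide": [[0.1, -0.2, 0], [0.2, -0.4, 0.1], [0.3, -0.6, 0.25], [0.4, -0.742, 0.4], [0.4, -0.742, 0.4], [0.4, -0.742, 0.4]], "twist": [[0, 0, 0], [0, 0, 0], [0, 0, 0], [0, 0, 0], [0, 0, 0], [0, 0, 0]], "grip": [1, 1, 1, 1, 1, 1]}}

```text
t: 25.47
tcp_pos: [0.4893, -0.2998, 0.385]
tool_rot: [0.258, -3.129, -0.007]
force: [0.8, -0.3, 0.1]
grip_width: 0.0935
finger_force: 0.0
```

Call:
{"api": "move_arm", "payload": {"slide": [[0.1, -0.15, 0.2], [0.2, -0.3, 0.4], [0.278, -0.39, 0.6], [0.278, -0.39, 0.667], [0.278, -0.39, 0.667], [0.278, -0.39, 0.667]], "twist": [[0, 0, 0], [0, 0, 0], [0, 0, 0], [0, 0, 0], [0, 0, 0], [0, 0, 0]], "grip": [1, 1, 1, 1, 1, 1]}}

```text
t: 25.97
tcp_pos: [0.4599, -0.3632, 0.2882]
tool_rot: [-0.267, 3.128, 0.002]
force: [0.5, 0.6, 1.0]
grip_width: 0.0926
finger_force: 0.0
```

Run:
```python
from h import *
st(); tins('wrist')
plan([(.459,-.365,.0275)],100.4)
im=eyes.get_image('scene'); P=cloud(im); Q=inrack(P.reshape(-1,3)).reshape(P.shape); ondeck(Q)
```

```text
t 25.9667 tcp [ 0.4599 -0.3632  0.2882] rot [-2.670e-01  3.128e+00  2.000e-03] F [0.5 0.6 1. ] w 0.0926 ff 0.0 q [-0.76  0.18  1.65  0.    1.31 -2.5 ]
wrist c [ 332.1 -289.9] [10.1 60.2] dir 33.0
wrist c [ 344.  -212.3] [26.5 95.4] dir -59.9
wrist c [ 459.  -366.9] [ 44.1 119.5] dir 10.4
wrist c [ 457.9 -240.6] [45.4 81.9] dir -13.2
wrist c [ 610.6 -374.7] [44.  59.5] dir -6.1
g [ 0.459 -0.365  0.028] slide [ 0.012 -0.008  0.633] twist [-0.001  0.002 -0.007]
ondeck [ 52.1 -68.6] [120.4  45.8] 90.0 z [0.0382 0.0441 0.0462]
ondeck [88.8 74.2] [ 45.7 120.2] 0.0 z [0.0382 0.0446 0.0466]
```

Call:
{"api": "move_arm", "payload": {"slide": [[0.01, -0.012, 0.25], [0.01, -0.012, 0.5], [0.01, -0.012, 0.635], [0.01, -0.012, 0.635], [0.01, -0.012, 0.635], [0.01, -0.012, 0.635], [0.01, -0.012, 0.635], [0.01, -0.012, 0.635], [0.01, -0.012, 0.635], [0.01, -0.012, 0.635], [0.01, -0.012, 0.635], [0.01, -0.012, 0.635]], "twist": [[0, 0, 0], [0, 0, 0], [0, 0, 0], [0, 0, 0], [0, 0, 0], [0, 0, 0], [0, 0, 0], [0, 0, 0], [0, 0, 0], [0, 0, 0], [0, 0, 0], [0, 0, 0]], "grip": [1, 1, 1, 1, -1, -1, -1, -1, -1, -1, -1, -1]}}

```text
t: 27.07
tcp_pos: [0.4576, -0.3665, 0.1924]
tool_rot: [-0.267, 3.128, 0.001]
force: [0.2, -1.7, 1.3]
grip_width: 0.0442
finger_force: 0.8
```

Run:
```python
from h import *
s=st(); M=R.from_rotvec(s['tool_rot']).as_matrix(); g=np.array(s['tcp_pos'])+.167*M[:,2]; print(g)
h=g[2]
chain([((.459,-.365,.165),99.9,0),((.50,-.25,.28),75,0),((.54,-.12,.30),50,0),((.57,.01,.30),20,0),(place(-.045,0.05,h+.15),-6.5,TH),(place(-.045,0.0,h+.09),-6.5,TH),(place(-.045,0,h),-6.5,TH)])
```

```text
t 27.0667 tcp [ 0.4576 -0.3665  0.1924] rot [-2.670e-01  3.128e+00  1.000e-03] F [ 0.2 -1.7  1.3] w 0.0442 ff 0.7611959986388683 q [-0.76  0.29  1.71  0.    1.14 -2.51]
[ 0.45788246 -0.36636441  0.02540284]
g [ 0.459 -0.365  0.165] slide [-0.013  0.008 -0.931] twist [ 0.     0.001 -0.001]
g [ 0.5  -0.25  0.28] slide [-0.401  0.708 -0.767] twist [0.    0.    0.277]
g [ 0.54 -0.12  0.3 ] slide [-0.033  0.906 -0.133] twist [0.    0.    0.278]
g [0.57 0.01 0.3 ] slide [0.404 0.792 0.   ] twist [0.    0.    0.333]
g [0.555 0.29  0.265] slide [1.666 0.787 0.266] twist [0.155 0.037 0.293]
g [0.534 0.242 0.207] slide [-0.333 -0.     0.4  ] twist [0. 0. 0.]
g [0.513 0.244 0.12 ] slide [0.  0.  0.6] twist [0. 0. 0.]
```

Run:
```python
from h import *
h=.0258
plan([(.5,-.25,.28)],75,0,None) if 0 else None
T=tool(20); tcp=np.array([.57,.01,.30])+[0,0,.167]
f=plan([(.56,.13,.30)],0,0,(tcp,T)); f=plan([place(-.045,0,h+.09)],-6.5,TH,f); plan([place(-.045,0,h)],-6.5,TH,f)
```

```text
g [0.56 0.13 0.3 ] slide [ 0.775  0.211 -0.   ] twist [0.    0.    0.222]
g [0.535 0.242 0.208] slide [0.715 0.102 0.651] twist [0.158 0.009 0.072]
g [0.513 0.244 0.12 ] slide [0.  0.  0.6] twist [0. 0. 0.]
```

Call:
{"api": "move_arm", "payload": {"slide": [[0, 0, 0], [0, 0, 0], [0, 0, 0], [0, 0, -0.2], [0, 0, -0.45], [0, 0, -0.7], [0, 0, -0.93], [0, 0, -0.93], [0, 0, -0.93]], "twist": [[0, 0, 0], [0, 0, 0], [0, 0, 0], [0, 0, 0], [0, 0, 0], [0, 0, 0], [0, 0, 0], [0, 0, 0], [0, 0, 0]], "grip": [-1, -1, -1, -1, -1, -1, -1, -1, -1]}}

```text
t: 27.82
tcp_pos: [0.458, -0.3671, 0.3344]
tool_rot: [-0.267, 3.125, -0.005]
force: [-0.9, -0.6, -1.7]
grip_width: 0.0436
finger_force: 25.0
```

Call:
{"api": "move_arm", "payload": {"slide": [[-0.1, 0.15, -0.2], [-0.2, 0.3, -0.4], [-0.3, 0.5, -0.6], [-0.41, 0.71, -0.77], [-0.41, 0.71, -0.77], [-0.41, 0.71, -0.77], [-0.41, 0.71, -0.77]], "twist": [[0, 0, 0.05], [0, 0, 0.1], [0, 0, 0.16], [0, 0, 0.22], [0, 0, 0.277], [0, 0, 0.277], [0, 0, 0.277]], "grip": [-1, -1, -1, -1, -1, -1, -1]}}

```text
t: 28.4
tcp_pos: [0.4996, -0.2509, 0.445]
tool_rot: [-0.408, -3.114, -0.003]
force: [-0.3, -0.1, -2.2]
grip_width: 0.0439
finger_force: 25.0
```

Call:
{"api": "move_arm", "payload": {"slide": [[0, 0.2, -0.03], [0, 0.4, -0.07], [-0.02, 0.65, -0.1], [-0.033, 0.906, -0.133], [-0.033, 0.906, -0.133], [-0.033, 0.906, -0.133], [-0.033, 0.906, -0.133]], "twist": [[0, 0, 0.05], [0, 0, 0.1], [0, 0, 0.16], [0, 0, 0.22], [0, 0, 0.278], [0, 0, 0.278], [0, 0, 0.278]], "grip": [-1, -1, -1, -1, -1, -1, -1]}}

```text
t: 28.98
tcp_pos: [0.5396, -0.1222, 0.4648]
tool_rot: [-1.071, -2.95, -0.001]
force: [0.3, -0.1, -1.6]
grip_width: 0.0437
finger_force: 25.0
```

Call:
{"api": "move_arm", "payload": {"slide": [[0.1, 0.2, 0], [0.2, 0.4, 0], [0.3, 0.6, 0], [0.404, 0.792, 0], [0.404, 0.792, 0], [0.404, 0.792, 0], [0.404, 0.792, 0]], "twist": [[0, 0, 0.06], [0, 0, 0.12], [0, 0, 0.18], [0, 0, 0.25], [0, 0, 0.333], [0, 0, 0.333], [0, 0, 0.333]], "grip": [-1, -1, -1, -1, -1, -1, -1]}}

```text
t: 29.57
tcp_pos: [0.5702, 0.007, 0.4662]
tool_rot: [-1.798, -2.575, 0.0]
force: [-0.3, -0.8, -1.6]
grip_width: 0.0439
finger_force: 25.0
```

Call:
{"api": "move_arm", "payload": {"slide": [[0.2, 0.05, 0], [0.4, 0.1, 0], [0.6, 0.15, 0], [0.775, 0.211, 0], [0.775, 0.211, 0], [0.775, 0.211, 0]], "twist": [[0, 0, 0.06], [0, 0, 0.12], [0, 0, 0.18], [0, 0, 0.222], [0, 0, 0.222], [0, 0, 0.222]], "grip": [-1, -1, -1, -1, -1, -1]}}

```text
t: 30.07
tcp_pos: [0.5606, 0.1279, 0.4671]
tool_rot: [2.217, 2.225, 0.001]
force: [-0.3, 0.3, -1.6]
grip_width: 0.0441
finger_force: 25.0
```

Call:
{"api": "move_arm", "payload": {"slide": [[0.2, 0.03, 0], [0.4, 0.05, 0], [0.6, 0.08, 0.1], [0.72, 0.102, 0.3], [0.72, 0.102, 0.5], [0.72, 0.102, 0.65], [0.72, 0.102, 0.65], [0.72, 0.102, 0.65], [0.72, 0.102, 0.65]], "twist": [[0.03, 0, 0.02], [0.06, 0, 0.04], [0.1, 0.005, 0.06], [0.13, 0.007, 0.072], [0.158, 0.009, 0.072], [0.158, 0.009, 0.072], [0.158, 0.009, 0.072], [0.158, 0.009, 0.072], [0.158, 0.009, 0.072]], "grip": [-1, -1, -1, -1, -1, -1, -1, -1, -1]}}

```text
t: 30.82
tcp_pos: [0.577, 0.2352, 0.3722]
tool_rot: [-2.201, -1.961, 0.239]
force: [0.8, 0.6, -0.8]
grip_width: 0.044
finger_force: 25.0
```

Run:
```python
from h import *
st()
plan([place(-.045,0,.0258)],-6.5,TH)
im,P,Q=knob();ondeck(Q); save(im,'s4',(300,60,320,220),2)
```

```text
t 30.8167 tcp [0.577  0.2352 0.3722] rot [-2.201 -1.961  0.239] F [ 0.8  0.6 -0.8] w 0.044 ff 24.968324303627014 q [0.28 0.32 1.34 0.1  1.71 0.39]
g [0.513 0.244 0.12 ] slide [ 0.01  -0.01   0.621] twist [ 0.002 -0.002 -0.001]
knob rack 145 [ 0.0306 -0.17    0.1874] r 0.0132
ondeck [ 52.4 -68.7] [ 45.8 120.9] 0.7 z [0.0377 0.0441 0.0461]
ondeck [89.4 74.6] [120.9  44.3] 89.5 z [0.0382 0.0446 0.0467]
```

View pics/s4.png

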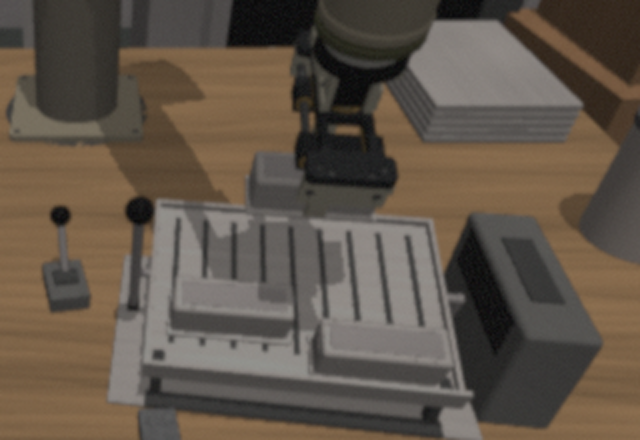

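Tins B (233,305) and A (385,350) lie on the deck, and C is held at (290,185) above its upper half. I'll lower it.

Call:
{"api": "move_arm", "payload": {"slide": [[0, 0, 0.15], [0, 0, 0.3], [0.01, -0.01, 0.45], [0.01, -0.01, 0.54], [0.01, -0.01, 0.57], [0.01, -0.01, 0.59], [0.01, -0.01, 0.61], [0.01, -0.01, 0.62], [0.01, -0.01, 0.62]], "twist": [[0, 0, 0], [0, 0, 0], [0, 0, 0], [0, 0, 0], [0, 0, 0], [0, 0, 0], [0, 0, 0], [0, 0, 0], [0, 0, 0]], "grip": [-1, -1, -1, -1, -1, -1, -1, -1, -1]}}

```text
t: 31.62
tcp_pos: [0.5529, 0.2411, 0.2816]
tool_rot: [-2.201, -1.961, 0.24]
force: [0.2, -0.2, -1.7]
grip_width: 0.0439
finger_force: 25.0
```

Call:
{"api": "move_arm", "payload": {"slide": [[0, 0, 0.004], [0, 0, 0.007], [0, 0, 0.007]], "twist": [[0, 0, 0], [0, 0, 0], [0, 0, 0]], "grip": [-1, -1, -1]}}

```text
t: 31.87
tcp_pos: [0.5527, 0.2412, 0.2812]
tool_rot: [-2.202, -1.961, 0.239]
force: [-0.0, -0.2, 4.3]
grip_width: 0.0435
finger_force: 25.0
```

Call:
{"api": "move_arm", "payload": {"slide": [[0, 0, 0], [0, 0, 0], [0, 0, 0], [0, 0, 0], [0, 0, 0], [0, 0, -0.1], [0, 0, -0.3], [0, 0, -0.55], [0, 0, -0.8], [0, 0, -1], [0, 0, -1], [0, 0, -1]], "twist": [[0, 0, 0], [0, 0, 0], [0, 0, 0], [0, 0, 0], [0, 0, 0], [0, 0, 0], [0, 0, 0], [0, 0, 0], [0, 0, 0], [0, 0, 0], [0, 0, 0], [0, 0, 0]], "grip": [0.4, 0.4, 0.4, 0.4, 0.4, 0.4, 0.4, 0.4, 0.4, 0.4, 0.4, 0.4]}}

```text
t: 32.87
tcp_pos: [0.5892, 0.2367, 0.4277]
tool_rot: [-2.203, -1.962, 0.235]
force: [-0.2, -0.1, -0.0]
grip_width: 0.0652
finger_force: 0.0
```

```bash
cat >> h.py <<'E'
def sw(x,z): 
    a=np.radians(10.1); return np.array([.472+x*np.cos(a),-.008+x*np.sin(a),z])
E
python3 - <<'E'
from h import *
s=st()
im,P,Q=knob(); ondeck(Q); deck(Q)
im=eyes.get_image('top'); P=cloud(im); Q=inrack(P.reshape(-1,3)).reshape(P.shape); ondeck(Q)
chain([((.50,.13,.30),25,0),((.44,.03,.28),65,0),(sw(-.085,.25),100.1,0),(sw(-.085,.106),100.1,0),(sw(-.06,.106),100.1,0),(sw(.02,.106),100.1,0)])
E
```

```text
t 32.8667 tcp [0.5892 0.2367 0.4277] rot [-2.203 -1.962  0.235] F [-0.2 -0.1 -0. ] w 0.0652 ff 0.0 q [0.27 0.33 1.23 0.1  1.81 0.4 ]
knob rack 148 [ 0.0297 -0.1701  0.1866] r 0.0139
ondeck [-42.8   1.5] [ 45.5 119.6] 0.2 z [0.0375 0.0431 0.0453]
ondeck [ 52.7 -68.7] [ 46.  120.4] 0.2 z [0.0386 0.0441 0.0462]
ondeck [89.2 74.6] [120.2  45.6] 89.6 z [0.0382 0.0446 0.0466]
deck slope 0.2186 yslope -0.0031 z0 0.0848 2373
ondeck [85.9 36.9] [46.1 43.6] 88.9 z [0.0373 0.0455 0.0482]
ondeck [ 49.1 -69.2] [ 44.7 120. ] 0.3 z [0.04   0.0456 0.0481]
ondeck [-45.7  -5.1] [ 44.4 109.5] 0.3 z [0.0405 0.0447 0.0472]
g [0.5  0.13 0.3 ] slide [-0.774 -0.558 -0.156] twist [-0.154 -0.044 -0.35 ]
g [0.44 0.03 0.28] slide [-0.435 -0.644  0.133] twist [ 0.     0.    -0.444]
g [ 0.388 -0.023  0.25 ] slide [ 0.163 -0.465  0.2  ] twist [ 0.    0.   -0.39]
g [ 0.388 -0.023  0.106] slide [0.   0.   0.96] twist [0. 0. 0.]
g [ 0.413 -0.019  0.106] slide [-0.167  0.     0.   ] twist [0. 0. 0.]
g [ 0.492 -0.004  0.106] slide [-0.533  0.     0.   ] twist [0. 0. 0.]
```

All three tins lie flat on the deck, and step 2 is met. Now the switch, with the fingers closed.

Call:
{"api": "move_arm", "payload": {"slide": [[-0.1, -0.08, -0.156], [-0.3, -0.2, -0.156], [-0.5, -0.35, -0.156], [-0.65, -0.5, -0.156], [-0.774, -0.558, -0.156], [-0.774, -0.558, -0.156], [-0.774, -0.558, -0.156]], "twist": [[-0.03, -0.01, -0.07], [-0.06, -0.02, -0.14], [-0.1, -0.03, -0.21], [-0.13, -0.04, -0.28], [-0.154, -0.044, -0.35], [-0.154, -0.044, -0.35], [-0.154, -0.044, -0.35]], "grip": [-1, -1, -1, -1, -1, -1, -1]}}

```text
t: 33.55
tcp_pos: [0.4992, 0.1296, 0.4668]
tool_rot: [-1.691, -2.647, -0.0]
force: [1.0, 0.2, 0.4]
grip_width: 0.0231
finger_force: 0.0
```

Call:
{"api": "move_arm", "payload": {"slide": [[-0.1, -0.15, 0.03], [-0.2, -0.3, 0.06], [-0.3, -0.45, 0.1], [-0.435, -0.644, 0.133], [-0.435, -0.644, 0.133], [-0.435, -0.644, 0.133], [-0.435, -0.644, 0.133]], "twist": [[0, 0, -0.07], [0, 0, -0.14], [0, 0, -0.21], [0, 0, -0.28], [0, 0, -0.35], [0, 0, -0.444], [0, 0, -0.444]], "grip": [-1, -1, -1, -1, -1, -1, -1]}}

```text
t: 34.13
tcp_pos: [0.4406, 0.0301, 0.4465]
tool_rot: [-0.675, -3.066, -0.001]
force: [-0.0, -0.3, 0.5]
grip_width: 0.0002
finger_force: 0.0
```

Call:
{"api": "move_arm", "payload": {"slide": [[0.04, -0.12, 0.05], [0.08, -0.24, 0.1], [0.12, -0.36, 0.15], [0.163, -0.465, 0.2], [0.163, -0.465, 0.2], [0.163, -0.465, 0.2], [0.163, -0.465, 0.2]], "twist": [[0, 0, -0.07], [0, 0, -0.14], [0, 0, -0.21], [0, 0, -0.28], [0, 0, -0.39], [0, 0, -0.39], [0, 0, -0.39]], "grip": [-1, -1, -1, -1, -1, -1, -1]}}

```text
t: 34.72
tcp_pos: [0.389, -0.0225, 0.417]
tool_rot: [0.273, -3.129, -0.002]
force: [0.4, 0.5, 0.2]
grip_width: 0.0005
finger_force: 0.0
```

Run:
```python
from h import *
s=st()
im=eyes.get_image('wrist'); P=cloud(im); save(im,'w3')
m=(im['color'].max(-1)<60)&(P[...,2]>.08)&(P[...,2]<.115)&(abs(P[...,0]-.437)<.03)&(abs(P[...,1]+.016)<.03); q=P[m]; print(len(q),q.mean(0) if len(q) else '')
chain([(sw(-.085,.106),100.1,0),(sw(-.06,.106),100.1,0),(sw(.02,.106),100.1,0)])
```

```text
t 34.7167 tcp [ 0.389  -0.0225  0.417 ] rot [ 2.730e-01 -3.129e+00 -2.000e-03] F [0.4 0.5 0.2] w 0.0005 ff 0.0 q [-0.19 -0.48  2.    0.    1.61 -1.94]
421 [ 0.42981846 -0.016883    0.09996525]
g [ 0.388 -0.023  0.106] slide [ 0.005 -0.003  0.961] twist [ 0.001 -0.    -0.003]
g [ 0.413 -0.019  0.106] slide [-0.167  0.     0.   ] twist [0. 0. 0.]
g [ 0.492 -0.004  0.106] slide [-0.533  0.     0.   ] twist [0. 0. 0.]
```

View pics/w3.png

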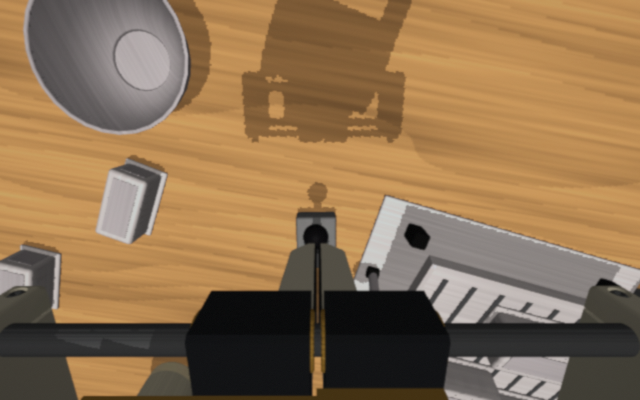

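Wrist view: the ball at (316,235) lies in the fingers' plane and the switch axis is aligned. I'll descend behind it and push.

Call:
{"api": "move_arm", "payload": {"slide": [[0, 0, 0.25], [0, 0, 0.5], [0, 0, 0.75], [0, 0, 0.96], [0, 0, 0.96], [0, 0, 0.96], [0, 0, 0.96]], "twist": [[0, 0, 0], [0, 0, 0], [0, 0, 0], [0, 0, 0], [0, 0, 0], [0, 0, 0], [0, 0, 0]], "grip": [-1, -1, -1, -1, -1, -1, -1]}}

```text
t: 35.35
tcp_pos: [0.3898, -0.0226, 0.2756]
tool_rot: [-0.274, 3.127, -0.0]
force: [0.2, 0.1, 0.4]
grip_width: 0.0008
finger_force: 0.0
```

Call:
{"api": "move_arm", "payload": {"slide": [[-0.06, 0, 0], [-0.12, 0, 0], [-0.18, 0, 0], [-0.24, 0, 0], [-0.3, 0, 0], [-0.36, 0, 0], [-0.42, 0, 0], [-0.48, 0, 0], [-0.54, 0, 0], [-0.6, 0, 0], [-0.65, 0, 0], [-0.65, 0, 0]], "twist": [[0, 0, 0], [0, 0, 0], [0, 0, 0], [0, 0, 0], [0, 0, 0], [0, 0, 0], [0, 0, 0], [0, 0, 0], [0, 0, 0], [0, 0, 0], [0, 0, 0], [0, 0, 0]], "grip": [-1, -1, -1, -1, -1, -1, -1, -1, -1, -1, -1, -1]}}

```text
t: 36.35
tcp_pos: [0.4868, -0.0056, 0.2765]
tool_rot: [-0.275, 3.124, -0.001]
force: [0.5, 0.1, 0.0]
grip_width: 0.0006
finger_force: 0.0
```

```bash
cat >> h.py <<'E'
def ball(n):
    im=eyes.get_image(n); P=cloud(im); d=P-np.array([.472,-.008,0]); a=np.radians(10.1); x=d[...,0]*np.cos(a)+d[...,1]*np.sin(a); y=-d[...,0]*np.sin(a)+d[...,1]*np.cos(a); z=d[...,2]
    m=(im['color'].max(-1)<55)&(abs(y)<.016)&(abs(x)<.07)&(z>.07)&(z<.12); q=np.c_[x[m],y[m],z[m]]
    if len(q)<10: print(n,'no ball');return im
    A=np.c_[2*q,np.ones(len(q))]; s=np.linalg.lstsq(A,(q**2).sum(1),rcond=None)[0]; print(n,'ball',len(q),s[:3].round(4),'mean',q.mean(0).round(4)); return im
E
python3 - <<'E'
from h import *
st(); ball('scene')
E
```

```text
t 36.35 tcp [ 0.4868 -0.0056  0.2765] rot [-2.750e-01  3.124e+00 -1.000e-03] F [0.5 0.1 0. ] w 0.0006 ff 0.0 q [-0.12 -0.08  1.94  0.    1.27 -1.86]
scene ball 109 [0.0362 0.0003 0.0945] mean [ 0.0439 -0.0011  0.0973]
```

Call:
{"api": "move_arm", "payload": {"slide": [[-0.015, 0, 0], [-0.03, 0, 0], [-0.03, 0, 0]], "twist": [[0, 0, 0], [0, 0, 0], [0, 0, 0]], "grip": [-1, -1, -1]}}

```text
t: 36.65
tcp_pos: [0.4888, -0.0051, 0.2743]
tool_rot: [0.276, -3.129, 0.0]
force: [-5.7, -2.2, 5.7]
grip_width: 0.0004
finger_force: 3.2
```

Call:
{"api": "move_arm", "payload": {"slide": [[-0.013, 0, 0], [-0.02, 0, 0], [-0.02, 0, 0]], "twist": [[0, 0, 0], [0, 0, 0], [0, 0, 0]], "grip": [-1, -1, -1]}}

```text
t: 36.9
tcp_pos: [0.4903, -0.0049, 0.2739]
tool_rot: [0.275, -3.124, 0.001]
force: [-18.5, -5.1, 12.7]
grip_width: 0.0007
finger_force: 9.6
```

The lever is at its stop. I'll back off and raise.

Call:
{"api": "move_arm", "payload": {"slide": [[0.15, 0, 0], [0.3, 0, 0], [0.4, 0, 0], [0.4, 0, -0.2], [0.4, 0, -0.45], [0.4, 0, -0.7], [0.4, 0, -0.9], [0.4, 0, -0.9], [0.4, 0, -0.9]], "twist": [[0, 0, 0], [0, 0, 0], [0, 0, 0], [0, 0, 0], [0, 0, 0], [0, 0, 0], [0, 0, 0], [0, 0, 0], [0, 0, 0]], "grip": [-1, -1, -1, -1, -1, -1, -1, -1, -1]}}

```text
t: 37.65
tcp_pos: [0.4335, -0.015, 0.4115]
tool_rot: [-0.275, 3.123, -0.001]
force: [0.8, -0.2, -0.3]
grip_width: 0.0001
finger_force: 0.0
```

Run:
```python
from h import *
st(); ball('scene'); im,P,Q=knob(); ondeck(Q); save(im,'s5',s=1.25); tins()
```

```text
t 37.65 tcp [ 0.4335 -0.015   0.4115] rot [-2.750e-01  3.123e+00 -1.000e-03] F [ 0.8 -0.2 -0.3] w 0.0001 ff 0.0 q [-0.15 -0.34  1.92  0.    1.56 -1.9 ]
scene ball 90 [ 0.0409 -0.      0.0924] mean [ 0.0459 -0.0016  0.0969]
knob rack 140 [ 0.0314 -0.1703  0.1875] r 0.0127
ondeck [-43.1   1.7] [120.3  46.6] 89.7 z [0.0376 0.0431 0.0452]
ondeck [ 52.5 -68.6] [ 45.5 120.6] 0.3 z [0.0382 0.0441 0.0461]
ondeck [89.4 74.3] [119.8  45.1] 89.9 z [0.0384 0.0446 0.0466]
top c [ 598.3 -371.4] [44.9 83.8] dir -7.0
top c [ 459.2 -239. ] [45.  84.2] dir -12.2
```

View pics/s5.png

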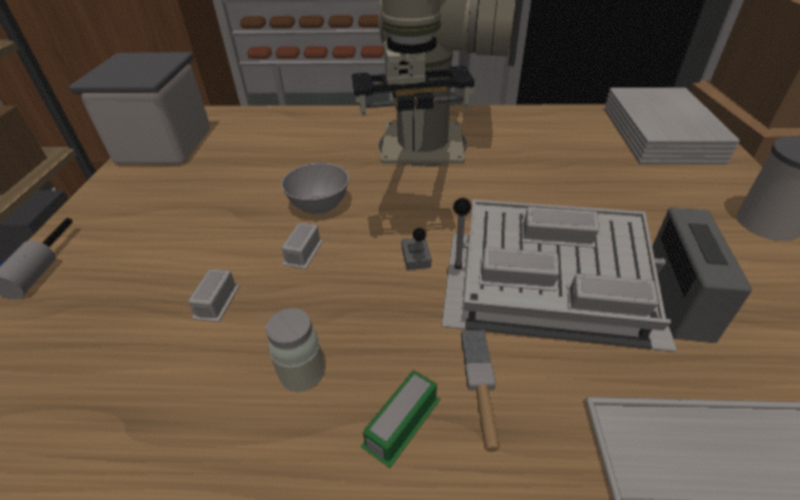

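The picture shows three long tins on the tilted deck at (560,225), (521,267) and (612,293). The leg is locked (462,207) and the lever is thrown (419,235). The short tins and bystanders are undisturbed, and the robot is clear. I'll hand it in.

```bash
python3 -c "
from cell import job
print(job.close_job())"
```

```text
the job is handed in; nothing more can be done
None
```

I handed the job in with the leg locked, all three long tins flat on the tilted deck, the short tins and bystanders undisturbed, and the blower switch fully on; `close_job` returned no verdict.

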